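# Find loose caps on line samples and box them for rework

## Task

Gently twist the cap of every sample bottle on the rubber mat, tipping none over: on a tight one the whole bottle turns along, on a loose one the cap turns alone. With the empty gripper press lightly on the covers of the rework crate to feel which cells are empty, and only then put each loose-capped bottle upright into an empty cell of its own, pressed fully down. Leave the tight ones standing upright on or beside the mat, and do not disturb the brush, tub and regulator.

Things in the scene. Friction and masses are not known exactly. Their poses are not given: they have to be found in the camera images.
- mat: grey rubber mat, fixed, 230 (x) by 330 (y) by 3 mm thick, on which the bottles stand at the start in two rows of three (places 116 mm apart along its x, 110 mm along its y, each bottle up to 8 mm off in x and y and turned up to 0.5 rad; a place may be vacant). Origin: centre of its underside. Five or six of the six bottles are present; an absent one and its cap read None.
- bottle1_mid (a point): white square sample bottle with a round black cap, 40 by 40 mm (flats along its x and y; 56 mm over the corners), 86 mm tall with cap, about 165 g, standing loose. Square body up to 50 mm, a 24 mm neck, and the cap from 62 mm up. This point: on the axis, 43 mm above the base (half-way up); z points to the cap.
- cap1: black cap of bottle1, 34 mm diameter, 24 mm tall, white mark on top along its +x (at first within 0.2 rad of the bottle's +x). Origin: its centre, 31 mm above the bottle's mid point. If tight, bottle and cap turn as one. If loose, it turns easily (under 0.01 N m) up to 1.2 rad either way and the bottle stays put. It never comes off: the bottle can be carried by it.
- bottle2_mid (a point): white square sample bottle with a round black cap, 40 by 40 mm (flats along its x and y; 56 mm over the corners), 86 mm tall with cap, about 165 g, standing loose. Square body up to 50 mm, a 24 mm neck, and the cap from 62 mm up. This point: on the axis, 43 mm above the base (half-way up); z points to the cap.
- cap2: black cap of bottle2, 34 mm diameter, 24 mm tall, white mark on top along its +x (at first within 0.2 rad of the bottle's +x). Origin: its centre, 31 mm above the bottle's mid point. If tight, bottle and cap turn as one. If loose, it turns easily (under 0.01 N m) up to 1.2 rad either way and the bottle stays put. It never comes off: the bottle can be carried by it.
- bottle3_mid (a point): white square sample bottle with a round black cap, 40 by 40 mm (flats along its x and y; 56 mm over the corners), 86 mm tall with cap, about 165 g, standing loose. Square body up to 50 mm, a 24 mm neck, and the cap from 62 mm up. This point: on the axis, 43 mm above the base (half-way up); z points to the cap.
- cap3: black cap of bottle3, 34 mm diameter, 24 mm tall, white mark on top along its +x (at first within 0.2 rad of the bottle's +x). Origin: its centre, 31 mm above the bottle's mid point. If tight, bottle and cap turn as one. If loose, it turns easily (under 0.01 N m) up to 1.2 rad either way and the bottle stays put. It never comes off: the bottle can be carried by it.
- bottle4_mid (a point): white square sample bottle with a round black cap, 40 by 40 mm (flats along its x and y; 56 mm over the corners), 86 mm tall with cap, about 165 g, standing loose. Square body up to 50 mm, a 24 mm neck, and the cap from 62 mm up. This point: on the axis, 43 mm above the base (half-way up); z points to the cap.
- cap4: black cap of bottle4, 34 mm diameter, 24 mm tall, white mark on top along its +x (at first within 0.2 rad of the bottle's +x). Origin: its centre, 31 mm above the bottle's mid point. If tight, bottle and cap turn as one. If loose, it turns easily (under 0.01 N m) up to 1.2 rad either way and the bottle stays put. It never comes off: the bottle can be carried by it.
- bottle5_mid (a point): white square sample bottle with a round black cap, 40 by 40 mm (flats along its x and y; 56 mm over the corners), 86 mm tall with cap, about 165 g, standing loose. Square body up to 50 mm, a 24 mm neck, and the cap from 62 mm up. This point: on the axis, 43 mm above the base (half-way up); z points to the cap.
- cap5: black cap of bottle5, 34 mm diameter, 24 mm tall, white mark on top along its +x (at first within 0.2 rad of the bottle's +x). Origin: its centre, 31 mm above the bottle's mid point. If tight, bottle and cap turn as one. If loose, it turns easily (under 0.01 N m) up to 1.2 rad either way and the bottle stays put. It never comes off: the bottle can be carried by it.
- bottle6_mid (a point): white square sample bottle with a round black cap, 40 by 40 mm (flats along its x and y; 56 mm over the corners), 86 mm tall with cap, about 165 g, standing loose. Square body up to 50 mm, a 24 mm neck, and the cap from 62 mm up. This point: on the axis, 43 mm above the base (half-way up); z points to the cap.
- cap6: black cap of bottle6, 34 mm diameter, 24 mm tall, white mark on top along its +x (at first within 0.2 rad of the bottle's +x). Origin: its centre, 31 mm above the bottle's mid point. If tight, bottle and cap turn as one. If loose, it turns easily (under 0.01 N m) up to 1.2 rad either way and the bottle stays put. It never comes off: the bottle can be carried by it.
- crate: grey plastic rework crate, fixed, 154 (x) by 222 (y) mm, its cell walls 75 mm high, with 2 (along its x) by 3 (along its y) cells at a pitch of 70 mm, each 62 mm square inside. Origin: centre of its underside; axes along its sides.
- cover1: dark steel sprung cover of one crate cell, 59 mm square. Origin: centre of its top face, 74 mm above the table when up; axes as the crate's. Over an empty cell it sinks 48 mm under 0.4 to 0.7 N and springs back when let go; a bottle's weight keeps it down. Three of the six cells are already taken: there it resists at once (2 N per mm, at most 8 mm). All look alike.
- cover2: dark steel sprung cover of one crate cell, 59 mm square. Origin: centre of its top face, 74 mm above the table when up; axes as the crate's. Over an empty cell it sinks 48 mm under 0.4 to 0.7 N and springs back when let go; a bottle's weight keeps it down. Three of the six cells are already taken: there it resists at once (2 N per mm, at most 8 mm). All look alike.
- cover3: dark steel sprung cover of one crate cell, 59 mm square. Origin: centre of its top face, 74 mm above the table when up; axes as the crate's. Over an empty cell it sinks 48 mm under 0.4 to 0.7 N and springs back when let go; a bottle's weight keeps it down. Three of the six cells are already taken: there it resists at once (2 N per mm, at most 8 mm). All look alike.
- cover4: dark steel sprung cover of one crate cell, 59 mm square. Origin: centre of its top face, 74 mm above the table when up; axes as the crate's. Over an empty cell it sinks 48 mm under 0.4 to 0.7 N and springs back when let go; a bottle's weight keeps it down. Three of the six cells are already taken: there it resists at once (2 N per mm, at most 8 mm). All look alike.
- cover5: dark steel sprung cover of one crate cell, 59 mm square. Origin: centre of its top face, 74 mm above the table when up; axes as the crate's. Over an empty cell it sinks 48 mm under 0.4 to 0.7 N and springs back when let go; a bottle's weight keeps it down. Three of the six cells are already taken: there it resists at once (2 N per mm, at most 8 mm). All look alike.
- cover6: dark steel sprung cover of one crate cell, 59 mm square. Origin: centre of its top face, 74 mm above the table when up; axes as the crate's. Over an empty cell it sinks 48 mm under 0.4 to 0.7 N and springs back when let go; a bottle's weight keeps it down. Three of the six cells are already taken: there it resists at once (2 N per mm, at most 8 mm). All look alike.
- brush: bystander: white brush with blue bristles, 160 mm long, 23 mm high, lying beyond the mat; origin under its handle
- tub: bystander: white open tub, 90 mm diameter, 90 mm high, beyond the crate and the mat; origin: centre of its underside
- regulator: bystander: brass pressure regulator with a round gauge on top, about 50 by 90 mm, 57 mm high; origin: centre of its underside
There are look-alikes about, which are no part of the job. What is shaped like the part that bears bottle5_mid but purple is not meant.

How it is judged (in metres and radians):
On the way, in this order (a step that is already met when the one before it is completed fails the run):
1. an empty cell has been found by pressing its cover down at least 12 mm with the fingers (((contact force between the fingers and cover1 above 0.1 N and height (world z) of cover1 below 0.062 m) or (contact force between the fingers and cover2 above 0.1 N and height (world z) of cover2 below 0.062 m) or (contact force between the fingers and cover3 above 0.1 N and height (world z) of cover3 below 0.062 m) or (contact force between the fingers and cover4 above 0.1 N and height (world z) of cover4 below 0.062 m) or (contact force between the fingers and cover5 above 0.1 N and height (world z) of cover5 below 0.062 m) or (contact force between the fingers and cover6 above 0.1 N and height (world z) of cover6 below 0.062 m))), for 0.05 s.
2. every loose-capped bottle stands fully down in an empty cell ((not (z of cap1 in the frame of bottle1_mid above 0.0311 m) or ((horizontal distance between bottle1_mid and cover1 below 0.018 m or horizontal distance between bottle1_mid and cover2 below 0.018 m or horizontal distance between bottle1_mid and cover3 below 0.018 m or horizontal distance between bottle1_mid and cover4 below 0.018 m or horizontal distance between bottle1_mid and cover5 below 0.018 m or horizontal distance between bottle1_mid and cover6 below 0.018 m) and height (world z) of bottle1_mid below 0.077 m and angle between bottle1_mid's own z axis and vertical below 0.3 rad)) and (not (z of cap2 in the frame of bottle2_mid above 0.0311 m) or ((horizontal distance between bottle2_mid and cover1 below 0.018 m or horizontal distance between bottle2_mid and cover2 below 0.018 m or horizontal distance between bottle2_mid and cover3 below 0.018 m or horizontal distance between bottle2_mid and cover4 below 0.018 m or horizontal distance between bottle2_mid and cover5 below 0.018 m or horizontal distance between bottle2_mid and cover6 below 0.018 m) and height (world z) of bottle2_mid below 0.077 m and angle between bottle2_mid's own z axis and vertical below 0.3 rad)) and (not (z of cap3 in the frame of bottle3_mid above 0.0311 m) or ((horizontal distance between bottle3_mid and cover1 below 0.018 m or horizontal distance between bottle3_mid and cover2 below 0.018 m or horizontal distance between bottle3_mid and cover3 below 0.018 m or horizontal distance between bottle3_mid and cover4 below 0.018 m or horizontal distance between bottle3_mid and cover5 below 0.018 m or horizontal distance between bottle3_mid and cover6 below 0.018 m) and height (world z) of bottle3_mid below 0.077 m and angle between bottle3_mid's own z axis and vertical below 0.3 rad)) and (not (z of cap4 in the frame of bottle4_mid above 0.0311 m) or ((horizontal distance between bottle4_mid and cover1 below 0.018 m or horizontal distance between bottle4_mid and cover2 below 0.018 m or horizontal distance between bottle4_mid and cover3 below 0.018 m or horizontal distance between bottle4_mid and cover4 below 0.018 m or horizontal distance between bottle4_mid and cover5 below 0.018 m or horizontal distance between bottle4_mid and cover6 below 0.018 m) and height (world z) of bottle4_mid below 0.077 m and angle between bottle4_mid's own z axis and vertical below 0.3 rad)) and (not (z of cap5 in the frame of bottle5_mid above 0.0311 m) or ((horizontal distance between bottle5_mid and cover1 below 0.018 m or horizontal distance between bottle5_mid and cover2 below 0.018 m or horizontal distance between bottle5_mid and cover3 below 0.018 m or horizontal distance between bottle5_mid and cover4 below 0.018 m or horizontal distance between bottle5_mid and cover5 below 0.018 m or horizontal distance between bottle5_mid and cover6 below 0.018 m) and height (world z) of bottle5_mid below 0.077 m and angle between bottle5_mid's own z axis and vertical below 0.3 rad)) and (not (z of cap6 in the frame of bottle6_mid above 0.0311 m) or ((horizontal distance between bottle6_mid and cover1 below 0.018 m or horizontal distance between bottle6_mid and cover2 below 0.018 m or horizontal distance between bottle6_mid and cover3 below 0.018 m or horizontal distance between bottle6_mid and cover4 below 0.018 m or horizontal distance between bottle6_mid and cover5 below 0.018 m or horizontal distance between bottle6_mid and cover6 below 0.018 m) and height (world z) of bottle6_mid below 0.077 m and angle between bottle6_mid's own z axis and vertical below 0.3 rad))), for 0.2 s.
At the end, for the whole second after the job is handed in: Loose-capped bottles upright (0.3 rad), each in a cell within 18 mm of its centre and within 7 mm of fully down; tight ones upright (0.15 rad) on mat or table within 250 mm of the mat's centre; all at rest. (The judge knows a loose cap by its riding 0.2 mm higher: only twisting tells you.) (((z of cap1 in the frame of bottle1_mid above 0.0311 m and ((horizontal distance between bottle1_mid and cover1 below 0.018 m or horizontal distance between bottle1_mid and cover2 below 0.018 m or horizontal distance between bottle1_mid and cover3 below 0.018 m or horizontal distance between bottle1_mid and cover4 below 0.018 m or horizontal distance between bottle1_mid and cover5 below 0.018 m or horizontal distance between bottle1_mid and cover6 below 0.018 m) and height (world z) of bottle1_mid below 0.077 m and angle between bottle1_mid's own z axis and vertical below 0.3 rad)) or (not (z of cap1 in the frame of bottle1_mid above 0.0311 m) and (height (world z) of bottle1_mid between 0.036 and 0.052 m and angle between bottle1_mid's own z axis and vertical below 0.15 rad and horizontal distance between bottle1_mid and mat below 0.25 m))) and ((z of cap2 in the frame of bottle2_mid above 0.0311 m and ((horizontal distance between bottle2_mid and cover1 below 0.018 m or horizontal distance between bottle2_mid and cover2 below 0.018 m or horizontal distance between bottle2_mid and cover3 below 0.018 m or horizontal distance between bottle2_mid and cover4 below 0.018 m or horizontal distance between bottle2_mid and cover5 below 0.018 m or horizontal distance between bottle2_mid and cover6 below 0.018 m) and height (world z) of bottle2_mid below 0.077 m and angle between bottle2_mid's own z axis and vertical below 0.3 rad)) or (not (z of cap2 in the frame of bottle2_mid above 0.0311 m) and (height (world z) of bottle2_mid between 0.036 and 0.052 m and angle between bottle2_mid's own z axis and vertical below 0.15 rad and horizontal distance between bottle2_mid and mat below 0.25 m))) and ((z of cap3 in the frame of bottle3_mid above 0.0311 m and ((horizontal distance between bottle3_mid and cover1 below 0.018 m or horizontal distance between bottle3_mid and cover2 below 0.018 m or horizontal distance between bottle3_mid and cover3 below 0.018 m or horizontal distance between bottle3_mid and cover4 below 0.018 m or horizontal distance between bottle3_mid and cover5 below 0.018 m or horizontal distance between bottle3_mid and cover6 below 0.018 m) and height (world z) of bottle3_mid below 0.077 m and angle between bottle3_mid's own z axis and vertical below 0.3 rad)) or (not (z of cap3 in the frame of bottle3_mid above 0.0311 m) and (height (world z) of bottle3_mid between 0.036 and 0.052 m and angle between bottle3_mid's own z axis and vertical below 0.15 rad and horizontal distance between bottle3_mid and mat below 0.25 m))) and ((z of cap4 in the frame of bottle4_mid above 0.0311 m and ((horizontal distance between bottle4_mid and cover1 below 0.018 m or horizontal distance between bottle4_mid and cover2 below 0.018 m or horizontal distance between bottle4_mid and cover3 below 0.018 m or horizontal distance between bottle4_mid and cover4 below 0.018 m or horizontal distance between bottle4_mid and cover5 below 0.018 m or horizontal distance between bottle4_mid and cover6 below 0.018 m) and height (world z) of bottle4_mid below 0.077 m and angle between bottle4_mid's own z axis and vertical below 0.3 rad)) or (not (z of cap4 in the frame of bottle4_mid above 0.0311 m) and (height (world z) of bottle4_mid between 0.036 and 0.052 m and angle between bottle4_mid's own z axis and vertical below 0.15 rad and horizontal distance between bottle4_mid and mat below 0.25 m))) and ((z of cap5 in the frame of bottle5_mid above 0.0311 m and ((horizontal distance between bottle5_mid and cover1 below 0.018 m or horizontal distance between bottle5_mid and cover2 below 0.018 m or horizontal distance between bottle5_mid and cover3 below 0.018 m or horizontal distance between bottle5_mid and cover4 below 0.018 m or horizontal distance between bottle5_mid and cover5 below 0.018 m or horizontal distance between bottle5_mid and cover6 below 0.018 m) and height (world z) of bottle5_mid below 0.077 m and angle between bottle5_mid's own z axis and vertical below 0.3 rad)) or (not (z of cap5 in the frame of bottle5_mid above 0.0311 m) and (height (world z) of bottle5_mid between 0.036 and 0.052 m and angle between bottle5_mid's own z axis and vertical below 0.15 rad and horizontal distance between bottle5_mid and mat below 0.25 m))) and ((z of cap6 in the frame of bottle6_mid above 0.0311 m and ((horizontal distance between bottle6_mid and cover1 below 0.018 m or horizontal distance between bottle6_mid and cover2 below 0.018 m or horizontal distance between bottle6_mid and cover3 below 0.018 m or horizontal distance between bottle6_mid and cover4 below 0.018 m or horizontal distance between bottle6_mid and cover5 below 0.018 m or horizontal distance between bottle6_mid and cover6 below 0.018 m) and height (world z) of bottle6_mid below 0.077 m and angle between bottle6_mid's own z axis and vertical below 0.3 rad)) or (not (z of cap6 in the frame of bottle6_mid above 0.0311 m) and (height (world z) of bottle6_mid between 0.036 and 0.052 m and angle between bottle6_mid's own z axis and vertical below 0.15 rad and horizontal distance between bottle6_mid and mat below 0.25 m))) and linear speed of each of cap1, cap2, cap3, cap4, cap5, cap6 below 0.03 m/s); the robot touches nothing.
It fails at once if a bottle is tipped over (more than 0.8 rad) (angle between any of bottle1_mid, bottle2_mid, bottle3_mid, bottle4_mid, bottle5_mid, bottle6_mid's own z axis and vertical above 0.8 rad).
It fails at once if a crate cover is pushed by the fingers with more than 45 N (contact force between the fingers and cover1 above 45 N or contact force between the fingers and cover2 above 45 N or contact force between the fingers and cover3 above 45 N or contact force between the fingers and cover4 above 45 N or contact force between the fingers and cover5 above 45 N or contact force between the fingers and cover6 above 45 N).
It fails at once if the brush, tub or regulator is moved more than 30 mm (distance of any of brush, tub, regulator from where it was at the start of the episode above 0.03 m).
Of bottle1, bottle2, bottle3, bottle4, bottle5, bottle6 only 5 to 6 are there at a start; the rules pass over those that are not, and their reading is None.
At some moment in a run one of bottle1, bottle2, bottle3, bottle4, bottle5, bottle6 may be knocked a few centimetres aside while the robot is not near it.
It also fails if it takes over 208 s, if anything falls off the work surface, if the arm or the gripper's body presses on something with over 40 N, if the wrist force passes 120 N, or if a joint passes its speed limit or range.

## Robot

A 6-joint arm with a two-finger parallel gripper is mounted at the origin on the work surface. World frame = base frame: x ahead of the robot, y to its left, z up, the work surface at z = 0. Lengths are in m, angles in degrees, forces in N, time in s.
With the tool pointing down it reaches from about 0.325 to 0.875 m from the base axis. Payload 4.4 kg.
Tool frame: the origin (TCP) lies midway between the tips of the shut fingers; the grasp point (between the pads) lies robot.grasp_offset behind it (robot.grasp_offset is the distance from the TCP to the grasp point, in m); z points along the fingers, x is the direction in which the jaws open and shut, and the axes are right-handed (so a half turn about z gives the same grasp; the last joint's range is limited). The gripper opens to 85 mm and grips with 20 to 120 N. Pads are 22 mm wide; open, the fingers measure 114 mm over their backs; the gripper's body (76 mm by 85 mm) begins 54 mm behind the grasp point. The pads swing forward as they close: fully open they stand 13 mm farther back than shut.
Start: joints at [65.69, 11.837, 88.321, -0, 79.842, -8.623], TCP at [0.155, 0.554, 0.2] pointing down, gripper open.
Joint ranges: [-156.59, 156.59], [-49.26, 127.26], [12.9, 141.05], [-63.56, 243.56], [4.71, 150.69], [-161.64, 161.64]. Speed limits (degrees/s): [159.86, 159.86, 180, 180, 180, 180].

## Interface

Orientations are given as [roll, pitch, yaw] about the fixed x, y, z axes, in that order (R = Rz(yaw) Ry(pitch) Rx(roll)).
In Python, from station import robot, camera gives the robot as it stands. The module is installed in compiled form; this text tells all that it offers.
- The arm moves only by the shell command python3 -m jog 'ROWS' [FORCE]. ROWS is JSON, a list of rows, each a list of 3 entries, a list of its own where there are three numbers: the opening in per cent of the stroke, from 0 (shut) to 100 (fully open), then the shift along the tool's x, y, z in cm, then the turn, a rotation vector about the tool's x, y, z in degrees. A call has 1 to 20 rows; each row is the pose to reach, as a shift and turn from the pose commanded when the call began, along the tool's axes at that moment; what a row does not reach only later rows make up. A row lasts 1/12 s, in which the tool goes at most 41.7 mm and 7.16 degrees, less where a joint would pass 70% of its speed; a pose out of reach is approached as far as the arm can. A call with a gripper value outside its range is refused whole. The fingers move at their own pace and stop on an object; FORCE is the grip in N (left out, the last holds). Time passes only in rows, so rows that repeat a pose let the fingers close. It gives the time, the measured TCP pose, the force and the opening at its end, in the units of the state.
- robot.observe(): the state, without advancing time (a new reading comes with each control period).
- camera(name): name is "scene" or "top" or "wrist"; returns a dict with "frame" (420x560x3 uint8, red, green, blue), "camera_matrix" (3x3 intrinsics, pixels), "R" (3x3) and "t" (3): a world point X has camera coordinates R X + t. Camera axes: x right, y down, z forward; pixel columns grow to the right and rows downward; lengths in m; the calibration is good to about 2 mm. A picture is of the moment at which its call begins. There is no depth.
- robot.job_done(): hands the job in, once; it reports no verdict.
The state is a dict: "time_s": time; "qpos": joint angles; "joint_vel": joint speeds; "effort": joint torques, N m; "eef_pos": TCP position; "ee_rot": TCP orientation; "wrist_force": force on the tool from outside, world axes, zero at the start; "torque": the same for the moment, N m; "opening": opening from 0.0 (shut) to 1.0 (fully open).
Only numpy, scipy, OpenCV 4.12 (cv2) and the standard library are available. Lean on these libraries where they do the work, as an engineer would, in place of code of your own. Each camera call takes 0.05 s, during which the arm holds its last target.

## Working session

There is one attempt and no reset: what is moved stays moved. The work goes in short steps, Python scripts to look and compute and a shell command to move; the robot and the scene stay as the last step left them, time stands still between calls to the robot, and variables do not carry over. Pictures are saved under pics/ and viewed, and the job is handed in when it is done.

```bash
ls; mkdir -p pics; python3 - <<'E'
from station import robot,camera
import cv2
print(robot.observe(), robot.grasp_offset)
for n in ("scene","top","wrist"):
    c=camera(n); cv2.imwrite(f"pics/{n}0.png",c["frame"][:,:,::-1]); print(n,c["camera_matrix"].round(1).tolist(),c["R"].round(3).tolist(),c["t"].round(3).tolist())
E
```

```text
pics
{'time_s': 0.0, 'qpos': array([ 6.56896476e+01,  1.18837007e+01,  8.84060930e+01,  1.00588259e-04,
        7.98411837e+01, -8.62231941e+00]), 'joint_vel': array([ 0.01109118, -0.06347198, -0.02189242,  0.03323496,  0.01793707,
        0.07247346]), 'effort': array([-3.40064153e-04, -3.83039689e+01, -2.91593081e+01, -2.48873112e-04,
        1.04686775e-02, -7.18332871e-06]), 'eef_pos': array([0.15513596, 0.55281049, 0.19882057]), 'ee_rot': array([-1.79980266e+02,  1.29482275e-01,  7.43119715e+01]), 'wrist_force': array([ 0.07017803, -0.11203135,  0.24338903]), 'torque': array([ 0.01655336, -0.02841117,  0.00640101]), 'opening': 0.9950967914002808} 0.0187
scene [[417.5, 0.0, 281.3], [0.0, 417.5, 208.5], [0.0, 0.0, 1.0]] [[0.828, 0.561, 0.012], [0.399, -0.574, -0.715], [-0.394, 0.597, -0.699]] [-0.468, -0.144, 1.328]
top [[446.8, 0.0, 272.3], [0.0, 446.8, 212.0], [0.0, 0.0, 1.0]] [[-0.015, -1.0, -0.006], [-0.981, 0.016, -0.191], [0.192, 0.003, -0.981]] [0.037, 0.525, 0.965]
wrist [[332.8, 0.0, 273.4], [0.0, 332.8, 209.9], [0.0, 0.0, 1.0]] [[0.27, 0.963, -0.002], [0.919, -0.258, 0.297], [0.285, -0.082, -0.955]] [-0.573, -0.038, 0.381]
```

View pics/scene0.png

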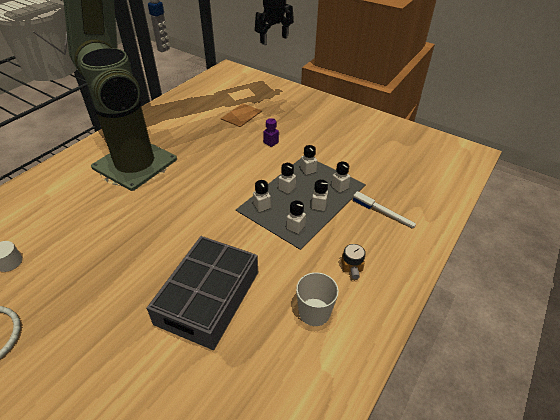

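View pics/top0.png

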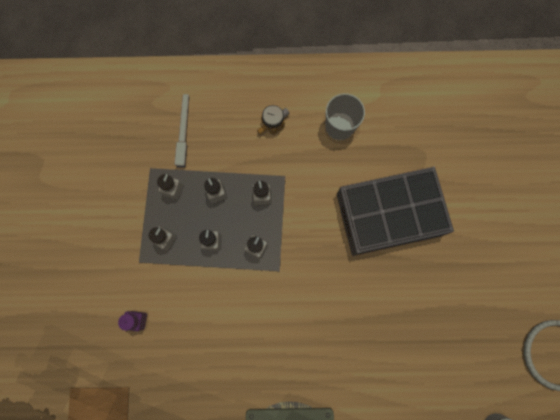

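View pics/wrist0.png

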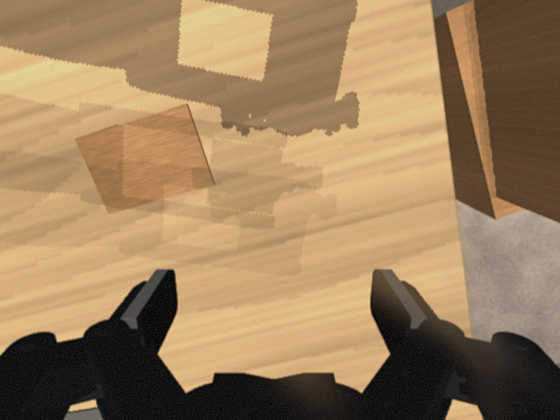

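```bash
python3 - <<'E'
import cv2
a=cv2.imread("pics/top0.png"); c=a[160:275,135:295]; cv2.imwrite("pics/c1.png",cv2.convertScaleAbs(cv2.resize(c,None,fx=5,fy=5,interpolation=cv2.INTER_CUBIC),alpha=1.8))
c=a[155:265,325:465]; cv2.imwrite("pics/c2.png",cv2.convertScaleAbs(cv2.resize(c,None,fx=5,fy=5,interpolation=cv2.INTER_CUBIC),alpha=2.5))
E
```

```text
(no output)
```

View pics/c1.png

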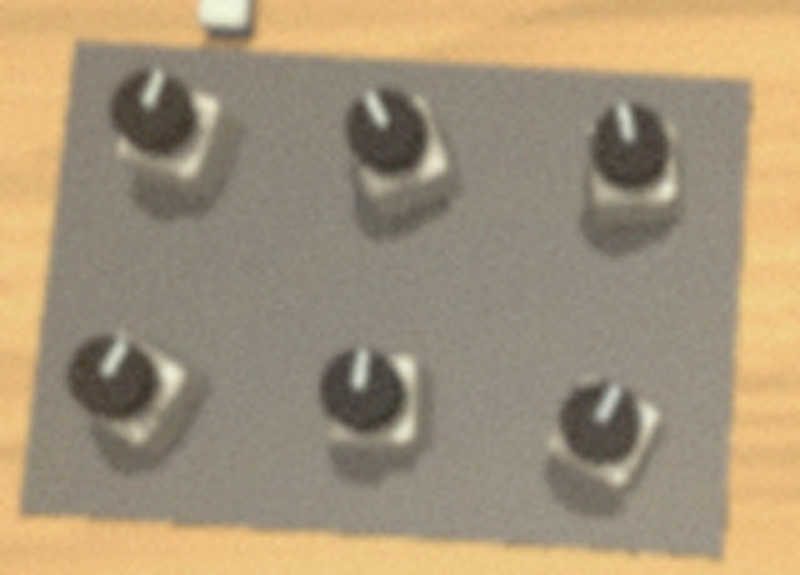

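View pics/c2.png

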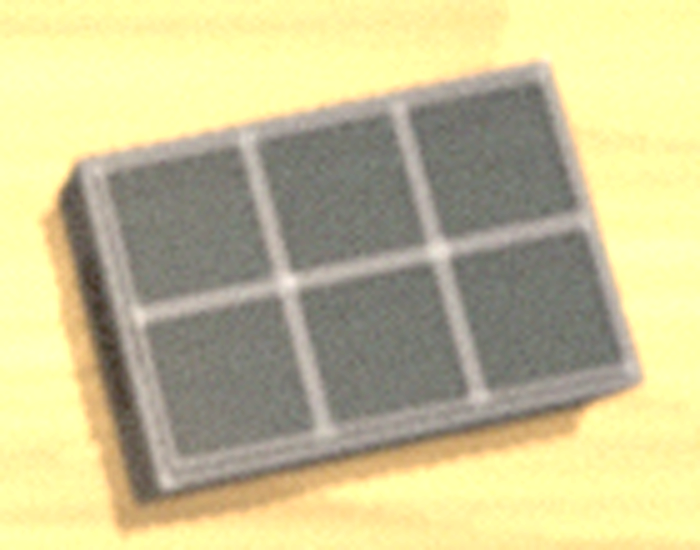

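```bash
cat > h.py <<'E'
import numpy as np,cv2
from station import robot,camera
def ray(c,u,v,z):
    K,R,t=[np.array(c[k],float) for k in("camera_matrix","R","t")]
    d=R.T@np.linalg.inv(K)@[u,v,1]; o=-R.T@t
    return (o+d*(z-o[2])/d[2])
def px(c,X):
    K,R,t=[np.array(c[k],float) for k in("camera_matrix","R","t")]
    p=K@(R@np.array(X)+t); return p[:2]/p[2]
def tool(target_xyz, yaw=None):
    # shift in tool axes (cm) from measured pose
    o=robot.observe(); r,p,y=np.radians(o["ee_rot"])
    from scipy.spatial.transform import Rotation as Ro
    M=Ro.from_euler("xyz",[r,p,y]).as_matrix()
    return M.T@(np.array(target_xyz)-o["eef_pos"])*100, o
E
python3 - <<'E'
from h import *
c=camera("top"); f=c["frame"]; g=f.max(2).astype(float)
# caps
sub=g[160:275,135:295]
m=(sub<28*1.0+10).astype(np.uint8)
n,l,s,ce=cv2.connectedComponentsWithStats(m)
for i in range(1,n):
    if s[i,4]>60: print(s[i],ce[i]+[135,160],ray(c,*(ce[i]+[135,160]),.079).round(4))
for p in [(90,165),(548,65),(637,378),(165,487)]:
    print("crate",ray(c,325+p[0]/5,155+p[1]/5,.075).round(4))
for p in [(288,282),(440,249)]: print("node",ray(c,325+p[0]/5,155+p[1]/5,.075).round(4))
for p in [(75,42),(752,80),(722,556),(20,515)]: print("mat",ray(c,135+p[0]/5,160+p[1]/5,.003).round(4))
print("tub",ray(c,345,108,.09),"reg",ray(c,273,116,.057),'brush',ray(c,180,160,.02))
E
```

```text
crate [ 0.5731 -0.1301  0.075 ]
crate [ 0.6161 -0.3387  0.075 ]
crate [ 0.4729 -0.3655  0.075 ]
crate [ 0.4283 -0.1561  0.075 ]
node [ 0.5183 -0.2153  0.075 ]
node [ 0.5321 -0.2836  0.075 ]
mat [0.648  0.3249 0.003 ]
mat [ 0.6232 -0.0039  0.003 ]
mat [0.3948 0.0149 0.003 ]
mat [0.4189 0.3421 0.003 ]
tub [ 0.75739301 -0.1408717   0.09      ] reg [0.75501663 0.02383003 0.057     ] brush [0.66254196 0.24868849 0.02      ]
```

```bash
python3 - <<'E'
from h import *
c=camera("top"); f=c["frame"]; g=f.max(2).astype(float)
sub=cv2.GaussianBlur(g,(3,3),0)[160:275,135:295]
print(sub.min(),np.median(sub), np.percentile(sub,[1,2,4,6,8]))
m=(sub<45).astype(np.uint8); m=cv2.morphologyEx(m,cv2.MORPH_CLOSE,np.ones((3,3)))
n,l,s,ce=cv2.connectedComponentsWithStats(m)
for i in range(1,n):
    if s[i,4]>60:
        # cylinder: top circle = left/right extent; silhouettes
        print(s[i],(ce[i]+[135,160]).round(1),ray(c,*(ce[i]+[135,160]),.079).round(4))
        for z in (.065,.089): 
            pass
E
```

```text
37.25 81.8125 [42.6875 44.     49.1225 59.8125 64.495 ]
[24 18 14 12 90] [166.3 184.1] [0.5877 0.2653 0.079 ]
[ 71  20  13  14 108] [212.4 187.8] [0.5776 0.1618 0.079 ]
[120  24  12  13  93] [260.7 190.9] [0.5685 0.054  0.079 ]
[16 70 14 13 88] [157.8 236.7] [0.4692 0.2803 0.079 ]
[ 65  72  15  13 104] [207.2 239.1] [0.4622 0.172  0.079 ]
```

```bash
python3 - <<'E'
from h import *
c=camera("top"); f=c["frame"]; g=f.max(2)
big=cv2.resize(g[160:275,135:295],None,fx=4,fy=4,interpolation=cv2.INTER_CUBIC); big=cv2.GaussianBlur(big,(7,7),0)
m=(big<57).astype(np.uint8); m=cv2.morphologyEx(m,cv2.MORPH_CLOSE,np.ones((13,13)));m=cv2.morphologyEx(m,cv2.MORPH_OPEN,np.ones((13,13)))
n,l,s,ce=cv2.connectedComponentsWithStats(m)
for i in range(1,n):
    if s[i,4]>300:
        p=(ce[i]+.5)/4-.5+[135,160]
        print(s[i]/4,p.round(1),ray(c,*p,.079).round(4))
E
```

```text
[ 22.75  16.5   16.    14.25 661.75] [165.4 183.2] [0.5898 0.2674 0.079 ]
[ 69.75  18.75  15.    15.75 692.5 ] [212.2 186.8] [0.5798 0.1624 0.079 ]
[118.75  22.5   14.25  15.   623.25] [260.7 190.1] [0.5704 0.054  0.079 ]
[ 14.    69.25  17.    14.25 677.  ] [156.9 236.5] [0.4698 0.2823 0.079 ]
[ 64.5   72.    16.    14.25 650.75] [207.  238.9] [0.4627 0.1726 0.079 ]
[112.75  78.25  14.25  13.75 544.  ] [254.  245.4] [0.4469 0.0699 0.079 ]
```

```bash
cat >> h.py <<'E'
from scipy.spatial.transform import Rotation as Ro
def mv(xyz,yaw=None):
    o=robot.observe()
    M=Ro.from_euler("xyz",o["ee_rot"],degrees=True)
    s=M.inv().apply(np.array(xyz)-o["eef_pos"])*100
    y=o["ee_rot"][2] if yaw is None else yaw
    r=(M.inv()*Ro.from_euler("xyz",[180,0,y],degrees=True)).as_rotvec(degrees=True)
    print("shift",s.round(2),"turn",r.round(1),"at",o["eef_pos"].round(4),o["ee_rot"].round(1),"q6",o["qpos"][5].round(0),"t",round(o["time_s"],2))
def snap(cam,name,pts=(),crop=None,f=1,al=1.0):
    c=camera(cam); im=c["frame"][:,:,::-1].copy()
    if crop: x0,y0,x1,y1=crop; im=im[y0:y1,x0:x1]
    im=cv2.convertScaleAbs(cv2.resize(im,None,fx=f,fy=f,interpolation=cv2.INTER_CUBIC),alpha=al)
    cv2.imwrite(f"pics/{name}.png",im); return c
E
python3 - <<'E'
from h import *
c=camera("wrist"); print(-c["R"].T@c["t"])
mv([.469,.281,.15],90)
E
```

```text
[0.08138388 0.57294827 0.37436595]
shift [-17.74  37.56   4.97] turn [ -0.    0.  -15.7] at [0.1554 0.5534 0.1997] [-180.     0.    74.3] q6 -9.0 t 0.35
```

```bash
python3 -m jog '[[60,[-17.7,37.6,0],[0,0,-15.7]],[60,[-17.7,37.6,0],[0,0,-15.7]],[60,[-17.7,37.6,0],[0,0,-15.7]],[60,[-17.7,37.6,0],[0,0,-15.7]],[60,[-17.7,37.6,0],[0,0,-15.7]],[60,[-17.7,37.6,0],[0,0,-15.7]],[60,[-17.7,37.6,0],[0,0,-15.7]],[60,[-17.7,37.6,0],[0,0,-15.7]],[60,[-17.7,37.6,0],[0,0,-15.7]],[60,[-17.7,37.6,0],[0,0,-15.7]],[60,[-17.7,37.6,3],[0,0,-15.7]],[60,[-17.7,37.6,5],[0,0,-15.7]],[60,[-17.7,37.6,5],[0,0,-15.7]],[60,[-17.7,37.6,5],[0,0,-15.7]],[60,[-17.7,37.6,5],[0,0,-15.7]]]' 20
python3 - <<'E'
from h import *
snap("wrist","w1"); mv([.469,.281,.061],90)
E
```

```text
time_s: 1.6
eef_pos: [0.47, 0.2821, 0.1511]
ee_rot: [179.9, -0.0, 90.1]
wrist_force: [0.0, -0.3, 0.3]
opening: 0.599
shift [-0.16 -0.16  9.07] turn [ 0.2 -0.1  0.1] at [0.4704 0.2825 0.1517] [ 1.798e+02 -1.000e-01  9.010e+01] q6 -68.0 t 1.65
```

View pics/w1.png

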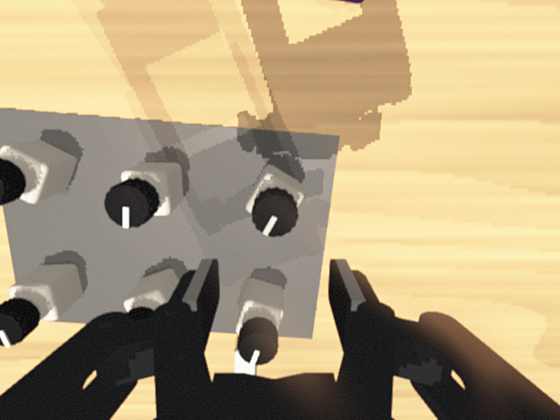

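```bash
python3 - <<'E'
from h import *
c=camera("wrist")
for n,p in dict(A=(.588,.266),B=(.579,.162),D=(.469,.281),E=(.462,.172)).items(): print(n,px(c,[*p,.089]))
print("tcp",px(c,robot.observe()["eef_pos"]))
print("D?",ray(c,274,212,.08),"A?",ray(c,258,340,.08),"E",ray(c,131,205,.08))
E
```

```text
A [255.04652839 344.02379939]
B [132.12683918 335.14724509]
D [272.66287599 211.62070667]
E [125.74297628 202.50301716]
tcp [275.40392014 247.8806575 ]
D? [0.47218899 0.28203333 0.08      ] A? [0.59112057 0.26810199 0.08      ] E [0.4666174  0.17165056 0.08      ]
```

```bash
python3 -m jog '[[60,[0,0,3],[0,0,0]],[60,[0,0,6],[0,0,0]],[60,[0,0,8],[0,0,0]],[60,[0,0,9],[0,0,0]],[60,[0,0,9],[0,0,0]],[30,[0,0,9],[0,0,0]],[30,[0,0,9],[0,0,0]],[30,[0,0,9],[0,0,0]],[30,[0,0,9],[0,0,0]],[30,[0,0,9],[0,0,0]],[30,[0,0,9],[0,0,0]]]' 20
python3 -m jog '[[30,[0,0,0],[0,0,4]],[30,[0,0,0],[0,0,8]],[30,[0,0,0],[0,0,12]],[30,[0,0,0],[0,0,16]],[30,[0,0,0],[0,0,20]],[30,[0,0,0],[0,0,24]],[30,[0,0,0],[0,0,28]],[30,[0,0,0],[0,0,32]],[30,[0,0,0],[0,0,36]],[30,[0,0,0],[0,0,40]],[30,[0,0,0],[0,0,40]]]' 20
python3 - <<'E'
from h import *
snap("wrist","w2");print(robot.observe()["torque"])
E
```

```text
time_s: 2.62
eef_pos: [0.4701, 0.2817, 0.0607]
ee_rot: [179.9, -0.0, 90.0]
wrist_force: [0.3, 0.5, 0.6]
opening: 0.302
time_s: 3.53
eef_pos: [0.4697, 0.2815, 0.0601]
ee_rot: [180.0, -0.0, 49.9]
wrist_force: [-0.5, -0.2, 0.6]
opening: 0.299
[-0.02574143 -0.01966119  0.00621778]
```

View pics/w2.png

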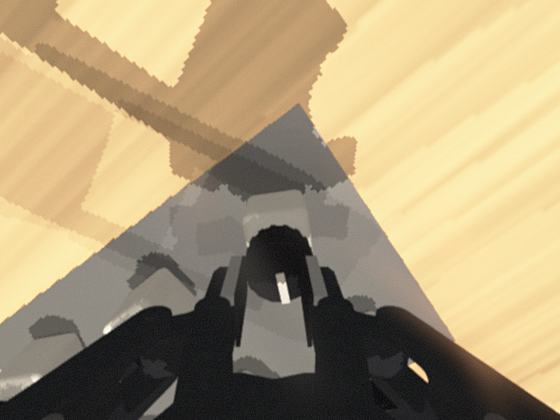

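```bash
python3 -m jog '[[0,[0,0,0],[0,0,0]],[0,[0,0,0],[0,0,0]],[0,[0,0,0],[0,0,0]],[0,[0,0,0],[0,0,0]],[0,[0,0,0],[0,0,0]]]' 20
python3 -m jog '[[0,[0,0,0],[0,0,-4]],[0,[0,0,0],[0,0,-8]],[0,[0,0,0],[0,0,-12]],[0,[0,0,0],[0,0,-16]],[0,[0,0,0],[0,0,-20]],[0,[0,0,0],[0,0,-24]],[0,[0,0,0],[0,0,-28]],[0,[0,0,0],[0,0,-32]],[0,[0,0,0],[0,0,-36]],[0,[0,0,0],[0,0,-40]],[0,[0,0,0],[0,0,-40]]]' 20
python3 - <<'E'
from h import *
snap("wrist","w3");print(robot.observe()["torque"])
E
```

```text
time_s: 4.0
eef_pos: [0.4696, 0.2815, 0.06]
ee_rot: [180.0, -0.0, 50.0]
wrist_force: [0.3, -1.0, 0.1]
opening: 0.001
time_s: 4.92
eef_pos: [0.4696, 0.2815, 0.06]
ee_rot: [180.0, -0.0, 90.1]
wrist_force: [0.2, -0.3, -0.4]
opening: -0.002
[-0.01428689  0.0147567   0.02439032]
```

View pics/w3.png

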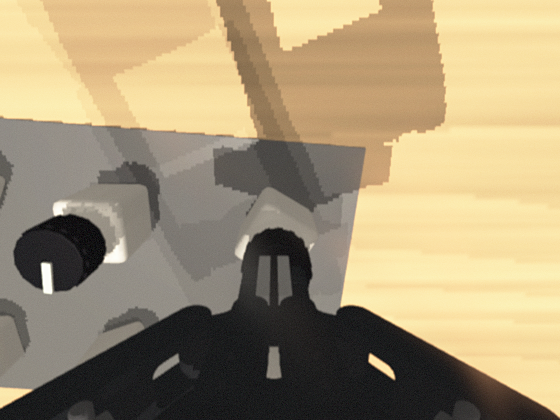

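```bash
python3 - <<'E'
from h import *
c=camera("wrist")
e=robot.observe()["eef_pos"]; print(e)
print("tcp",px(c,e),"cap top",px(c,[.470,.282,.089]),"capbot",px(c,[.470,.282,.065]))
c=snap("scene","s1",crop=(200,100,400,260),f=4)
print("tcp",(px(c,e)-[200,100])*4,"cap top",(px(c,[.470,.282,.089])-[200,100])*4)
snap("top","t1",crop=(135,160,295,275),f=5,al=1.8)
E
```

```text
[0.46962789 0.28151146 0.05999448]
tcp [275.15990806 247.52774988] cap top [276.46564819 272.3521474 ] capbot [276.08391828 251.79058831]
tcp [430.17127526 222.07702885] cap top [433.09910786 190.74770772]
```

View pics/s1.png

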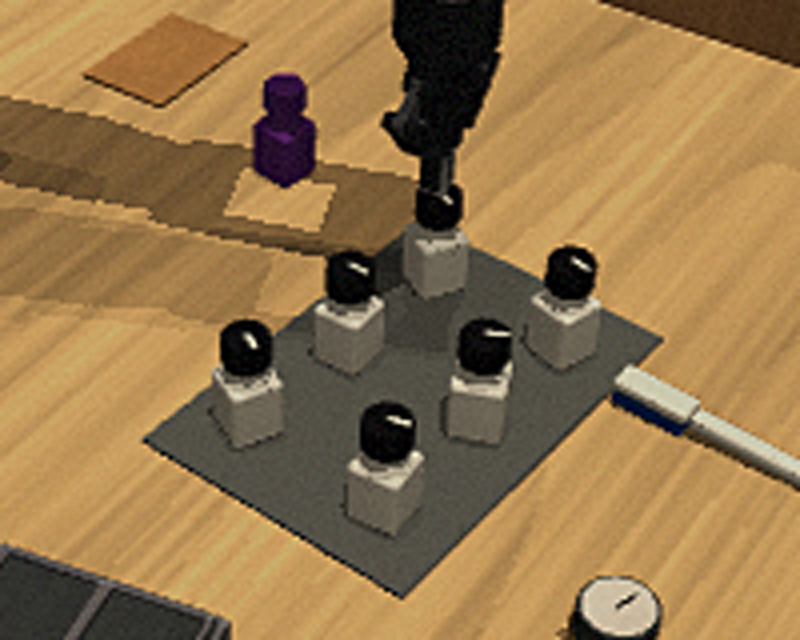

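View pics/t1.png

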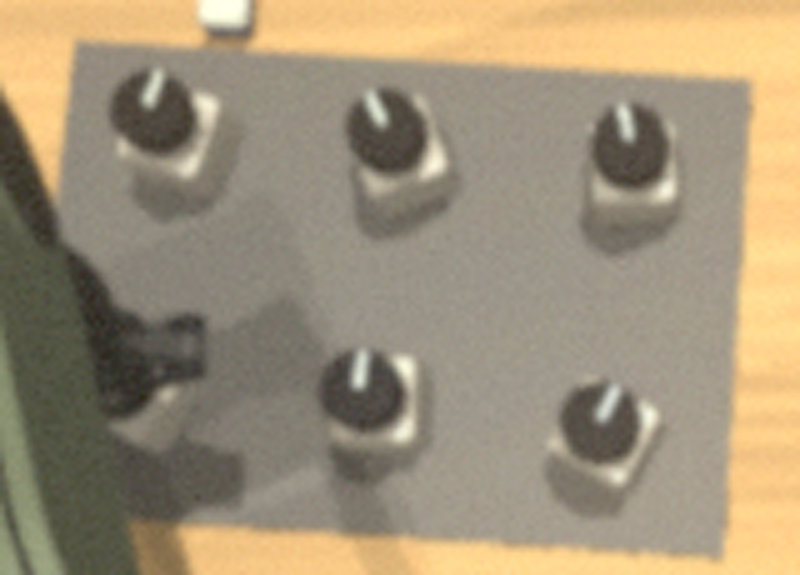

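```bash
python3 - <<'E'
import cv2
for n in ("w2","w3"):
    a=cv2.imread(f"pics/{n}.png")[180:320,200:360]; cv2.imwrite(f"pics/{n}z.png",cv2.convertScaleAbs(cv2.resize(a,None,fx=5,fy=4,interpolation=cv2.INTER_CUBIC),alpha=2.5))
E
```

```text
(no output)
```

View pics/w3z.png

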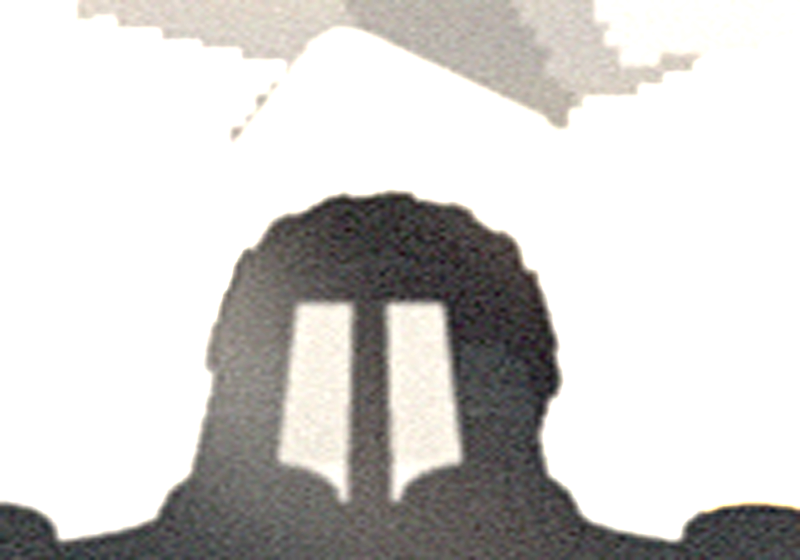

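View pics/w2z.png

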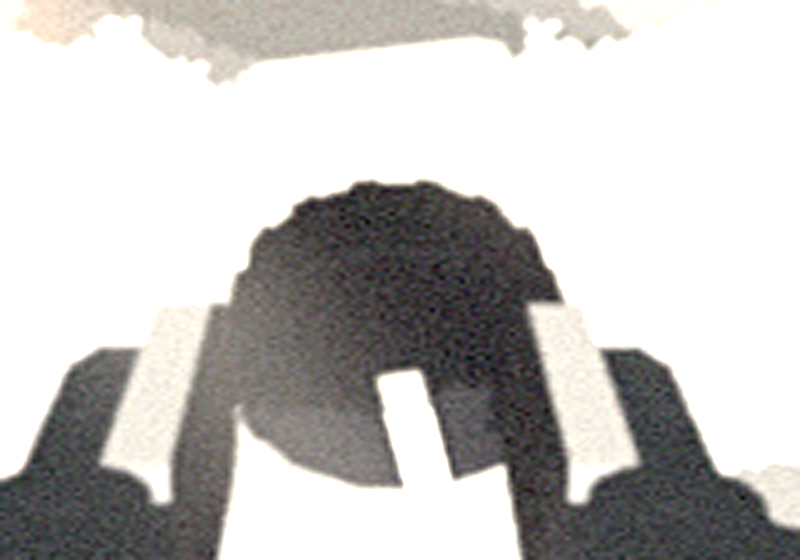

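```bash
python3 -m jog '[[10,[0,0,0],[0,0,0]],[20,[0,0,0],[0,0,0]],[20,[0,0,0],[0,0,0]]]' 20; python3 -c "
from h import *
snap('wrist','w4',crop=(200,180,360,320),f=4,al=2)"
python3 -m jog '[[60,[0,0,0],[0,0,0]],[60,[0,0,0],[0,0,0]],[60,[0,0,0],[0,0,0]],[60,[0,0,-1],[0,0,0]],[60,[0,0,-3],[0,0,0]],[60,[0,0,-6],[0,0,0]],[60,[0,0,-9],[0,0,0]],[60,[0,0,-9],[0,0,0]],[60,[0,0,-9],[0,0,0]]]' 20
python3 -c "
from h import *
snap('wrist','w5')"
```

```text
time_s: 5.37
eef_pos: [0.4697, 0.2815, 0.06]
ee_rot: [180.0, -0.0, 90.0]
wrist_force: [0.6, -0.7, 0.3]
opening: 0.201
time_s: 6.17
eef_pos: [0.4718, 0.2824, 0.1535]
ee_rot: [179.6, -0.1, 90.0]
wrist_force: [-0.3, -0.1, -1.1]
opening: 0.6
```

View pics/w4.png

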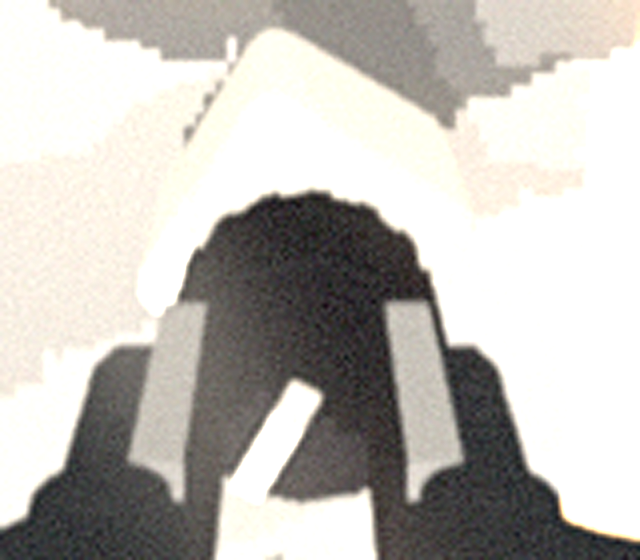

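View pics/w5.png

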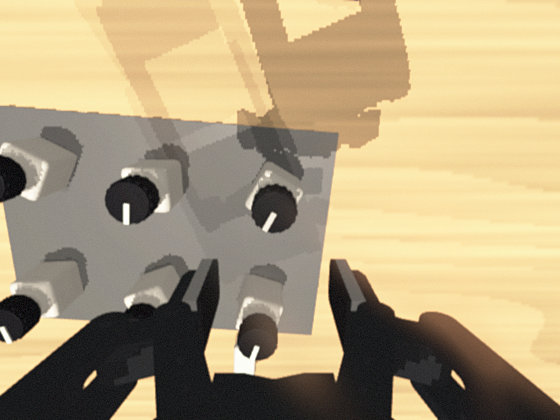

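```bash
python3 - <<'E'
from h import *
c=camera("wrist");e=robot.observe()["eef_pos"]
for dx in(-.011,0,.011):
  for w in (0,.0425): print(dx,w,[px(c,e+[dx,w,dz]).round(0).tolist() for dz in (-.01,0,.01,.02,.03,.04)])
snap("wrist","w6",crop=(150,220,400,380),f=3,al=2.5)
E
```

```text
-0.011 0 [[274.0, 221.0], [274.0, 227.0], [274.0, 233.0], [274.0, 240.0], [275.0, 249.0], [275.0, 258.0]]
-0.011 0.0425 [[346.0, 221.0], [350.0, 227.0], [354.0, 233.0], [358.0, 240.0], [364.0, 249.0], [369.0, 258.0]]
0 0 [[274.0, 238.0], [274.0, 245.0], [274.0, 252.0], [274.0, 260.0], [275.0, 269.0], [275.0, 279.0]]
0 0.0425 [[345.0, 238.0], [348.0, 245.0], [352.0, 252.0], [357.0, 260.0], [362.0, 269.0], [367.0, 279.0]]
0.011 0 [[274.0, 255.0], [274.0, 262.0], [274.0, 270.0], [274.0, 279.0], [275.0, 289.0], [275.0, 300.0]]
0.011 0.0425 [[344.0, 255.0], [347.0, 262.0], [351.0, 270.0], [355.0, 279.0], [360.0, 289.0], [365.0, 300.0]]
```

View pics/w6.png

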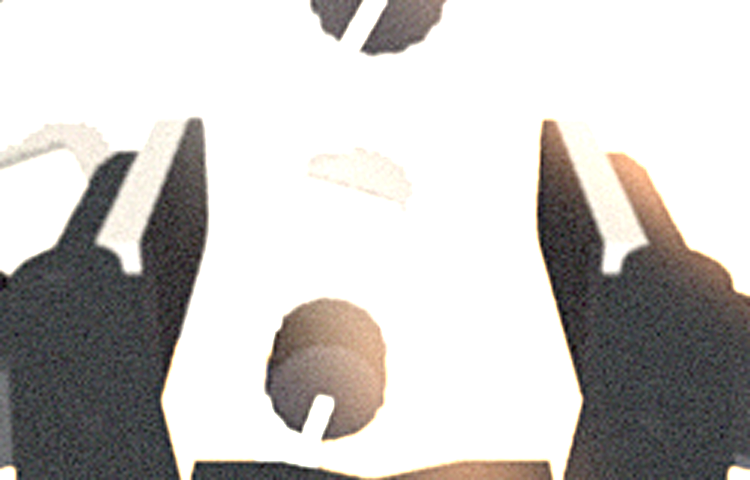

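```bash
python3 - <<'E'
from h import *
c=snap("scene","s2",crop=(230,60,360,160),f=6,al=1.8)
e=robot.observe()["eef_pos"]
for dz in (-.02,0,.02,.04,.06): print(dz,((px(c,e+[0,0,dz])-[230,60])*6).round(0))
E
```

```text
-0.02 [470. 460.]
0 [473. 425.]
0.02 [475. 390.]
0.04 [478. 353.]
0.06 [480. 316.]
```

View pics/s2.png

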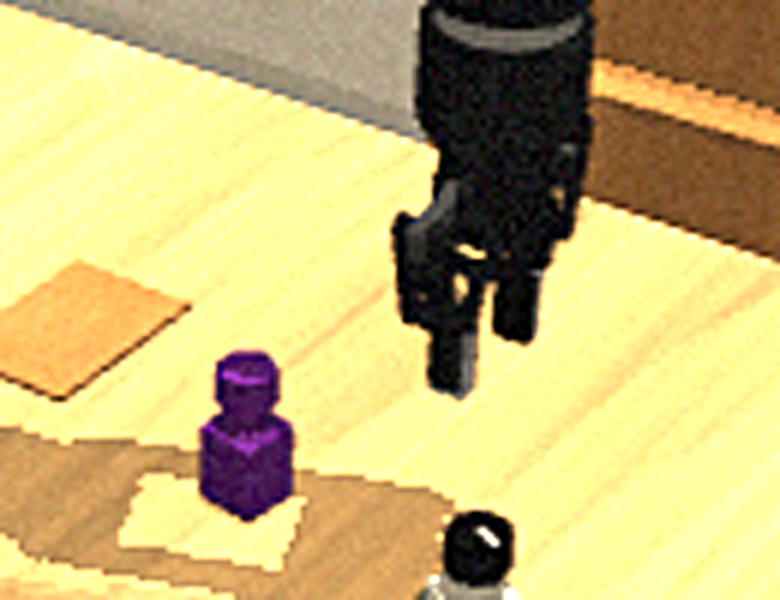

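```bash
cat >> h.py <<'E'
C0=np.array([.525,-.249]); ex=np.array([.980,.199]); ey=np.array([-.199,.980])
CELL={(i,j):C0+i*.035*ex+j*.07*ey for i in(-1,1) for j in(-1,0,1)}
E
python3 - <<'E'
from h import *
for k,v in CELL.items(): print(k,v.round(4))
mv([*CELL[(1,1)],.153],11.5)
mv([*CELL[(1,1)],.055],11.5)
E
```

```text
(-1, -1) [ 0.5046 -0.3246]
(-1, 0) [ 0.4907 -0.256 ]
(-1, 1) [ 0.4768 -0.1874]
(1, -1) [ 0.5732 -0.3106]
(1, 0) [ 0.5593 -0.242 ]
(1, 1) [ 0.5454 -0.1734]
shift [-45.44   7.69  -0.42] turn [-0.1  0.2 78.5] at [0.4683 0.281  0.1485] [-1.798e+02  1.000e-01  9.000e+01] q6 -68.0 t 6.37
shift [-45.43   7.72   9.38] turn [-0.1  0.2 78.5] at [0.4683 0.281  0.1485] [-1.798e+02  1.000e-01  9.000e+01] q6 -68.0 t 6.37
```

```bash
python3 -m jog '[[0,[-4,0.7,-1],[0,0,7]],[0,[-8,1.4,-1],[0,0,14]],[0,[-12,2,-1],[0,0,21]],[0,[-16,2.8,-1],[0,0,28]],[0,[-20,3.5,-1],[0,0,35]],[0,[-24,4.2,-1],[0,0,42]],[0,[-28,4.8,-1],[0,0,49]],[0,[-32,5.5,-1],[0,0,56]],[0,[-36,6.2,-1],[0,0,63]],[0,[-40,7,-1],[0,0,70]],[0,[-43,7.4,-1],[0,0,75]],[0,[-45.4,7.7,0],[0,0,78.5]],[0,[-45.4,7.7,3],[0,0,78.5]],[0,[-45.4,7.7,6],[0,0,78.5]],[0,[-45.4,7.7,8],[0,0,78.5]],[0,[-45.4,7.7,9.4],[0,0,78.5]],[0,[-45.4,7.7,9.4],[0,0,78.5]],[0,[-45.4,7.7,9.4],[0,0,78.5]],[0,[-45.4,7.7,9.4],[0,0,78.5]],[0,[-45.4,7.7,9.4],[0,0,78.5]]]' 20
python3 -c "
from h import *
mv([*CELL[(1,1)],.05],11.5);print(robot.observe()['wrist_force'])
snap('wrist','w7')
snap('scene','s3',crop=(130,210,270,340),f=5,al=2)"
```

```text
time_s: 8.03
eef_pos: [0.5478, -0.1729, 0.0573]
ee_rot: [179.9, -0.1, 11.5]
wrist_force: [-0.2, 0.6, 0.0]
opening: -0.003
shift [-0.25  0.    0.73] turn [ 0.1 -0.1  0. ] at [ 0.5478 -0.1729  0.0573] [ 1.799e+02 -1.000e-01  1.150e+01] q6 -38.0 t 8.03
[-0.19794378  0.55681091  0.03978815]
```

View pics/w7.png

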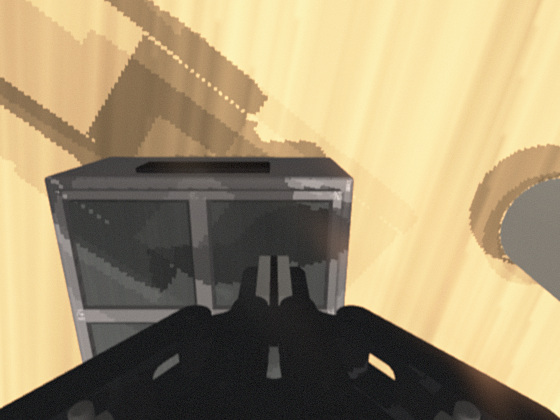

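View pics/s3.png

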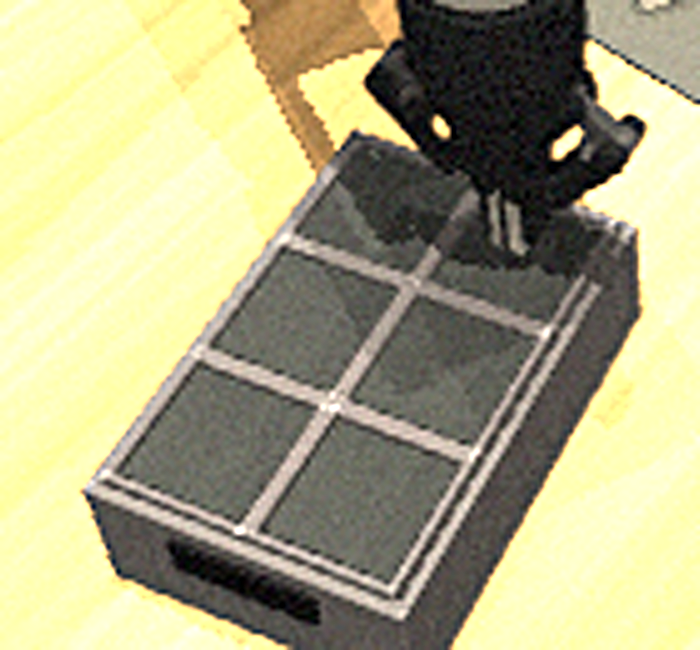

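```bash
for k in 1; do python3 -m jog '[[0,[-0.2,0,0.4],[0,0,0]],[0,[-0.2,0,0.7],[0,0,0]],[0,[-0.2,0,0.7],[0,0,0]],[0,[-0.2,0,0.7],[0,0,0]]]' 20 | tail -n +2; done
python3 -m jog '[[0,[0,0,0.2],[0,0,0]],[0,[0,0,0.3],[0,0,0]],[0,[0,0,0.3],[0,0,0]],[0,[0,0,0.3],[0,0,0]]]'
python3 -m jog '[[0,[0,0,0.2],[0,0,0]],[0,[0,0,0.3],[0,0,0]],[0,[0,0,0.3],[0,0,0]],[0,[0,0,0.3],[0,0,0]]]'
python3 -m jog '[[0,[0,0,0.2],[0,0,0]],[0,[0,0,0.3],[0,0,0]],[0,[0,0,0.3],[0,0,0]],[0,[0,0,0.3],[0,0,0]]]'
```

```text
eef_pos: [0.5444, -0.1727, 0.0487]
ee_rot: [-180.0, 0.0, 11.5]
wrist_force: [-0.1, 0.6, 0.6]
opening: -0.005
time_s: 8.8
eef_pos: [0.5447, -0.1728, 0.0458]
ee_rot: [-180.0, 0.0, 11.5]
wrist_force: [0.1, 0.1, 0.5]
opening: 0.004
time_s: 9.13
eef_pos: [0.5447, -0.1728, 0.0429]
ee_rot: [-180.0, 0.0, 11.5]
wrist_force: [-0.3, 0.5, -0.2]
opening: -0.002
time_s: 9.47
eef_pos: [0.545, -0.173, 0.0405]
ee_rot: [180.0, -0.0, 11.5]
wrist_force: [-0.9, -0.2, 4.4]
opening: -0.002
```

```bash
python3 -m jog '[[0,[0,0,0.1],[0,0,0]],[0,[0,0,0.2],[0,0,0]],[0,[0,0,0.2],[0,0,0]],[0,[0,0,0.2],[0,0,0]]]'
python3 -m jog '[[0,[0,0,-1],[0,0,0]],[0,[0,0,-2],[0,0,0]],[0,[0,0,-2],[0,0,0]],[0,[0,0,-2],[0,0,0]]]'
python3 -c "
from h import *
mv([*CELL[(1,0)],.045],11.5)"
```

```text
time_s: 9.8
eef_pos: [0.5451, -0.173, 0.039]
ee_rot: [180.0, -0.0, 11.5]
wrist_force: [-2.2, 1.6, 7.9]
opening: 0.002
time_s: 10.13
eef_pos: [0.5454, -0.1732, 0.0588]
ee_rot: [179.9, -0.1, 11.5]
wrist_force: [-0.1, -0.3, -0.3]
opening: 0.002
shift [-0.01  7.02  1.39] turn [ 0.1 -0.1  0. ] at [ 0.5454 -0.1732  0.0588] [ 1.799e+02 -1.000e-01  1.150e+01] q6 -38.0 t 10.13
```

```bash
python3 -m jog '[[0,[0,4,0],[0,0,0]],[0,[0,7,0],[0,0,0]],[0,[0,7,0],[0,0,0]],[0,[0,7,0.8],[0,0,0]],[0,[0,7,1.4],[0,0,0]],[0,[0,7,1.7],[0,0,0]],[0,[0,7,1.9],[0,0,0]],[0,[0,7,2.05],[0,0,0]],[0,[0,7,2.05],[0,0,0]],[0,[0,7,2.05],[0,0,0]]]'

```

```text
time_s: 10.97
eef_pos: [0.5587, -0.2409, 0.0375]
ee_rot: [-180.0, 0.0, 11.6]
wrist_force: [0.8, -0.1, 0.7]
opening: -0.001
```

```bash
python3 -m jog '[[0,[0,0,0.5],[0,0,0]],[0,[0,0,1],[0,0,0]],[0,[0,0,1.5],[0,0,0]],[0,[0,0,1.6],[0,0,0]],[0,[0,0,1.6],[0,0,0]],[0,[0,0,1.6],[0,0,0]]]'
python3 -c "
from h import *
snap('scene','s4',crop=(130,210,270,340),f=5,al=2)"
python3 -m jog '[[0,[0,0,-1],[0,0,0]],[0,[0,0,-2],[0,0,0]],[0,[0,0,-3.6],[0,0,0]],[0,[0,0,-3.6],[0,0,0]],[0,[0,0,-3.6],[0,0,0]]]'
python3 -c "
from h import *
mv([*CELL[(1,-1)],.045],11.5)"
```

```text
time_s: 11.47
eef_pos: [0.5584, -0.2413, 0.0211]
ee_rot: [-180.0, 0.0, 11.5]
wrist_force: [-0.6, 0.8, 1.2]
opening: 0.002
time_s: 11.93
eef_pos: [0.5604, -0.2425, 0.0599]
ee_rot: [179.8, -0.2, 11.5]
wrist_force: [0.2, -0.3, -0.2]
opening: 0.001
shift [-0.11  6.93  1.51] turn [ 0.2 -0.2  0. ] at [ 0.5604 -0.2425  0.0599] [179.8  -0.2  11.5] q6 -43.0 t 11.93
```

View pics/s4.png

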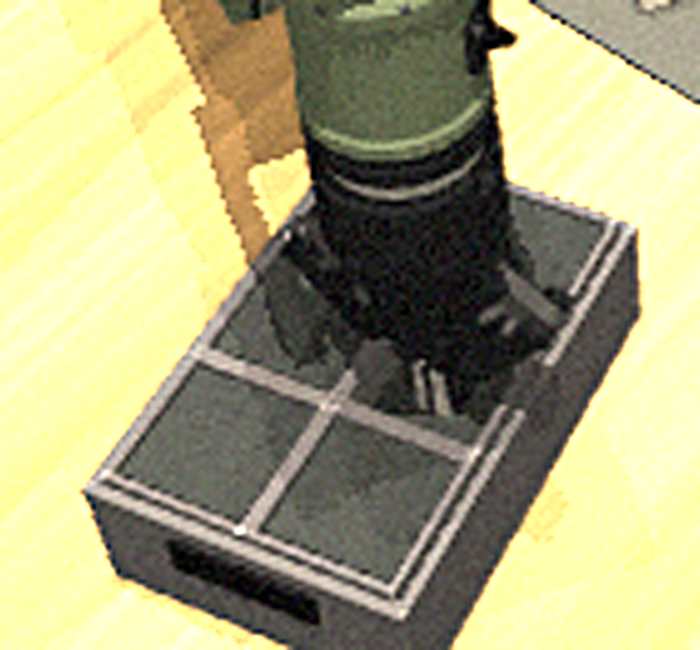

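```bash
python3 -m jog '[[0,[0,4,0],[0,0,0]],[0,[0,7,0],[0,0,0]],[0,[0,7,0],[0,0,0]],[0,[0,7,0.8],[0,0,0]],[0,[0,7,1.4],[0,0,0]],[0,[0,7,1.7],[0,0,0]],[0,[0,7,1.9],[0,0,0]],[0,[0,7,2.2],[0,0,0]],[0,[0,7,2.2],[0,0,0]],[0,[0,7,2.2],[0,0,0]]]'
python3 -m jog '[[0,[0,0,-1],[0,0,0]],[0,[0,0,-2.2],[0,0,0]],[0,[0,0,-2.2],[0,0,0]]]'
python3 -c "
from h import *
mv([*CELL[(-1,-1)],.045],11.5)"
```

```text
time_s: 12.77
eef_pos: [0.5719, -0.3092, 0.0371]
ee_rot: [-180.0, 0.1, 11.6]
wrist_force: [-5.5, 1.7, 11.7]
opening: -0.001
time_s: 13.02
eef_pos: [0.5741, -0.3099, 0.0599]
ee_rot: [179.9, -0.2, 11.6]
wrist_force: [0.3, -0.2, 1.6]
opening: -0.001
shift [-7.1   0.04  1.47] turn [ 0.1 -0.2  0.1] at [ 0.5741 -0.3099  0.0599] [179.9  -0.2  11.6] q6 -48.0 t 13.02
```

Taken. Next (-1,-1).

```bash
python3 -m jog '[[0,[-4,0,0],[0,0,0]],[0,[-7,0,0],[0,0,0]],[0,[-7,0,0],[0,0,0]],[0,[-7,0,0.8],[0,0,0]],[0,[-7,0,1.4],[0,0,0]],[0,[-7,0,1.7],[0,0,0]],[0,[-7,0,1.9],[0,0,0]],[0,[-7,0,2.2],[0,0,0]],[0,[-7,0,2.2],[0,0,0]],[0,[-7,0,2.2],[0,0,0]]]'
python3 -m jog '[[0,[0,0,-1],[0,0,0]],[0,[0,0,-2.2],[0,0,0]],[0,[0,0,-2.2],[0,0,0]]]'
python3 -c "
from h import *
mv([*CELL[(-1,0)],.045],11.5)"
```

```text
time_s: 13.85
eef_pos: [0.5046, -0.3237, 0.0368]
ee_rot: [-180.0, 0.1, 11.6]
wrist_force: [-5.2, 4.2, 11.9]
opening: -0.001
time_s: 14.1
eef_pos: [0.5065, -0.325, 0.06]
ee_rot: [179.8, -0.2, 11.6]
wrist_force: [0.8, -0.8, 0.3]
opening: 0.001
shift [-0.17 -7.09  1.47] turn [ 0.2 -0.2  0.1] at [ 0.5065 -0.325   0.06  ] [179.8  -0.2  11.6] q6 -53.0 t 14.1
```

```bash
python3 -m jog '[[0,[0,-4,0],[0,0,0]],[0,[0,-7,0],[0,0,0]],[0,[0,-7,0],[0,0,0]],[0,[0,-7,0.8],[0,0,0]],[0,[0,-7,1.4],[0,0,0]],[0,[0,-7,1.7],[0,0,0]],[0,[0,-7,1.9],[0,0,0]],[0,[0,-7,2.2],[0,0,0]],[0,[0,-7,2.2],[0,0,0]],[0,[0,-7,2.2],[0,0,0]]]'
python3 -m jog '[[0,[0,0,-1],[0,0,0]],[0,[0,0,-2.2],[0,0,0]],[0,[0,-4,-2.2],[0,0,0]],[0,[0,-7,-2.2],[0,0,0]],[0,[0,-7,-2.2],[0,0,0]],[0,[0,-7,-1.4],[0,0,0]],[0,[0,-7,-0.8],[0,0,0]],[0,[0,-7,-0.4],[0,0,0]],[0,[0,-7,0],[0,0,0]],[0,[0,-7,0],[0,0,0]],[0,[0,-7,0],[0,0,0]]]'
python3 -m jog '[[0,[0,0,-2],[0,0,0]],[0,[0,0,-6],[0,0,0]],[0,[0,0,-10],[0,0,0]],[0,[0,0,-11],[0,0,0]],[0,[0,0,-11],[0,0,0]],[0,[0,0,-11],[0,0,0]]]'
python3 -c "
from h import *
c=snap('top','t2',crop=(135,160,295,275),f=5,al=1.8)
mv([.4700,.282,.115],90)
mv([.447,.07,.115],90)"
```

```text
time_s: 14.93
eef_pos: [0.49, -0.2559, 0.0352]
ee_rot: [-180.0, 0.0, 11.5]
wrist_force: [-0.1, 0.5, 0.7]
opening: 0.002
time_s: 15.85
eef_pos: [0.4759, -0.1874, 0.035]
ee_rot: [-180.0, 0.1, 11.5]
wrist_force: [-0.4, -0.2, 1.0]
opening: -0.002
time_s: 16.35
eef_pos: [0.4765, -0.1873, 0.146]
ee_rot: [179.9, -0.1, 11.5]
wrist_force: [0.4, -0.2, -0.1]
opening: -0.001
shift [  8.82 -46.02   2.98] turn [ -0.1   0.  -78.5] at [ 0.4754 -0.1866  0.1444] [-1.799e+02  1.000e-01  1.150e+01] q6 -43.0 t 16.4
shift [  2.34 -25.7    2.97] turn [ -0.1   0.  -78.5] at [ 0.4754 -0.1866  0.1444] [-1.799e+02  1.000e-01  1.150e+01] q6 -43.0 t 16.4
```

View pics/t2.png

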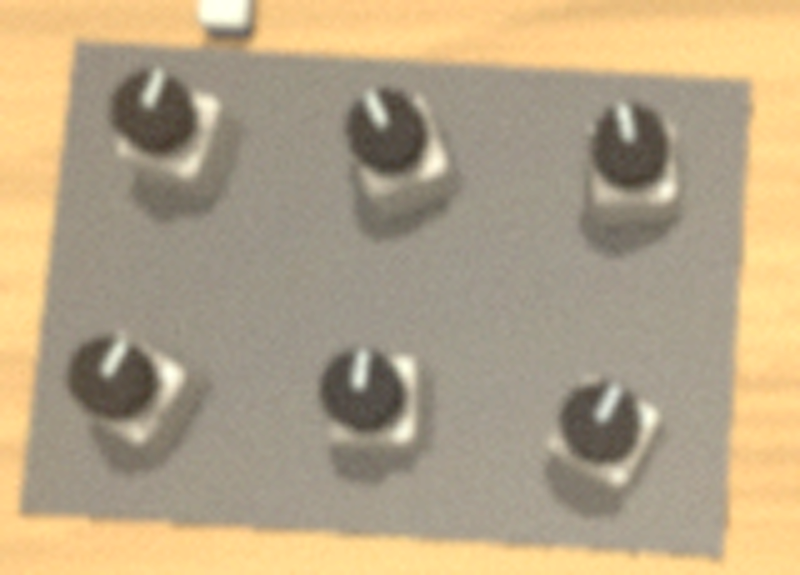

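```bash
python3 -m jog '[[60,[0.2,-3,0],[0,0,-7]],[60,[0.4,-6,0],[0,0,-14]],[60,[0.7,-9,0],[0,0,-21]],[60,[1,-12,0],[0,0,-28]],[60,[1.3,-15,0],[0,0,-35]],[60,[1.6,-18,0],[0,0,-42]],[60,[1.9,-21,0],[0,0,-49]],[60,[2.2,-24,0],[0,0,-56]],[60,[2.3,-25.7,0],[0,0,-63]],[60,[2.3,-25.7,1],[0,0,-70]],[60,[2.3,-25.7,3],[0,0,-78.5]],[60,[2.3,-25.7,3],[0,0,-78.5]],[60,[2.3,-25.7,3],[0,0,-78.5]],[60,[2.3,-25.7,3],[0,0,-78.5]],[60,[2.3,-25.7,3],[0,0,-78.5]]]' 20
python3 -c "
from h import *
c=snap('wrist','w8')
mv([.447,.07,.03],90); print(px(c,[.447,.07,.089]))"
```

```text
time_s: 17.65
eef_pos: [0.4477, 0.0693, 0.1157]
ee_rot: [180.0, 0.0, 89.9]
wrist_force: [-0.8, 0.1, -0.2]
opening: 0.6
shift [ 0.07 -0.11  8.6 ] turn [ 0.1  0.  -0.1] at [0.448  0.0693 0.116 ] [179.9   0.   89.9] q6 -92.0 t 17.7
[276.07262975 229.71704   ]
```

View pics/w8.png

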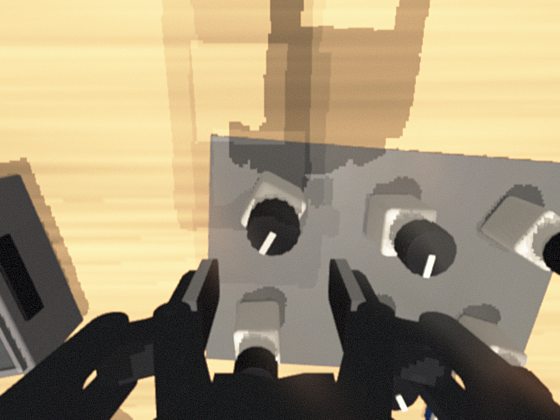

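```bash
python3 -m jog '[[60,[0,-0.2,3],[0,0,0]],[60,[0,-0.2,5],[0,0,0]],[60,[0,-0.2,7],[0,0,0]],[60,[0,-0.2,8],[0,0,0]],[60,[0,-0.2,8.6],[0,0,0]],[60,[0,-0.2,8.6],[0,0,0]],[0,[0,-0.2,8.6],[0,0,0]],[0,[0,-0.2,8.6],[0,0,0]],[0,[0,-0.2,8.6],[0,0,0]],[0,[0,-0.2,8.6],[0,0,0]],[0,[0,-0.2,8.6],[0,0,0]],[0,[0,-0.2,8.6],[0,0,0]]]' 20
python3 -c "
from h import *
c=snap('wrist','w9')"
```

```text
time_s: 18.7
eef_pos: [0.4468, 0.0694, 0.0306]
ee_rot: [179.8, 0.0, 90.0]
wrist_force: [-0.1, -0.8, 4.2]
opening: 0.388
```

View pics/w9.png

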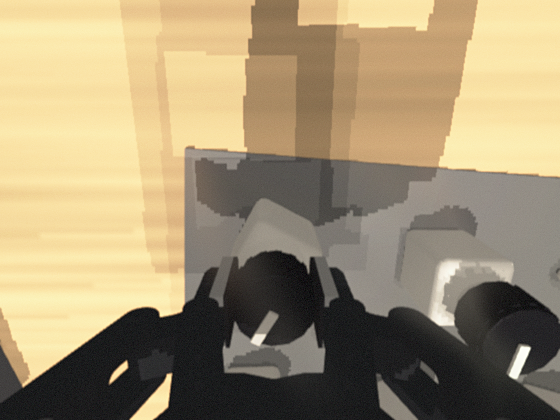

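```bash
python3 -m jog '[[0,[0,0,-0.05],[0,0,0]],[0,[0,0,-0.05],[0,0,4]],[0,[0,0,-0.05],[0,0,8]],[0,[0,0,-0.05],[0,0,12]],[0,[0,0,-0.05],[0,0,16]],[0,[0,0,-0.05],[0,0,20]],[0,[0,0,-0.05],[0,0,24]],[0,[0,0,-0.05],[0,0,28]],[0,[0,0,-0.05],[0,0,32]],[0,[0,0,-0.05],[0,0,36]],[0,[0,0,-0.05],[0,0,40]],[0,[0,0,-0.05],[0,0,40]]]' 20
python3 -c "
from h import *
c=snap('wrist','w10')"
```

```text
time_s: 19.75
eef_pos: [0.4465, 0.0702, 0.0306]
ee_rot: [179.9, -0.1, 49.9]
wrist_force: [0.7, 2.0, 3.9]
opening: 0.392
```

View pics/w10.png

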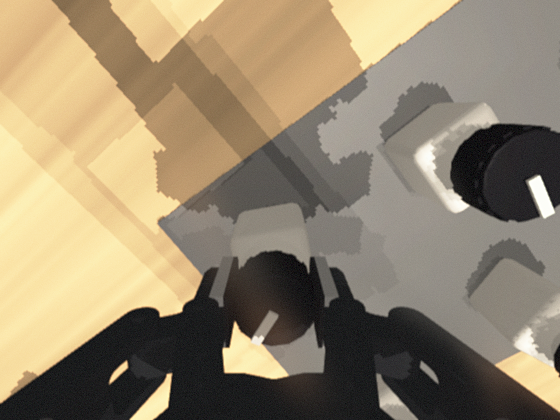

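```bash
python3 -c "
from h import *
mv([*CELL[(1,0)],.131],11.5)"
```

```text
shift [-16.68  28.7  -10.06] turn [ 0.  -0.1 38.6] at [0.4465 0.0702 0.0305] [ 1.799e+02 -1.000e-01  5.010e+01] q6 -52.0 t 19.8
```

```bash
python3 -m jog '[[0,[0,0,-1],[0,0,0]],[0,[0,0,-3],[0,0,0]],[0,[0,0,-6],[0,0,0]],[0,[0,0,-9],[0,0,0]],[0,[0,0,-11],[0,0,0]],[0,[-1.2,2,-11],[0,0,3]],[0,[-2.9,5,-11],[0,0,7]],[0,[-4.6,8,-11],[0,0,11]],[0,[-6.4,11,-11],[0,0,15]],[0,[-8.1,14,-11],[0,0,19]],[0,[-9.9,17,-11],[0,0,23]],[0,[-11.6,20,-11],[0,0,27]],[0,[-13.4,23,-11],[0,0,31]],[0,[-15,26,-11],[0,0,35]],[0,[-16.1,27.7,-11],[0,0,38]],[0,[-16.7,28.7,-11],[0,0,38.5]],[0,[-16.7,28.7,-11],[0,0,38.5]],[0,[-16.7,28.7,-11],[0,0,38.5]]]' 40
python3 -c "
from h import *
mv([*CELL[(1,0)],.054],11.5)
snap('wrist','w11')
snap('top','t3',crop=(325,140,465,265),f=5,al=2)"
```

```text
time_s: 21.3
eef_pos: [0.5567, -0.2418, 0.139]
ee_rot: [-179.8, 0.1, 11.6]
wrist_force: [-0.3, 0.5, -1.3]
opening: 0.382
shift [0.27 0.1  8.5 ] turn [-0.2  0.1  0.1] at [ 0.5567 -0.2418  0.139 ] [-1.798e+02  1.000e-01  1.160e+01] q6 -43.0 t 21.3
```

View pics/w11.png

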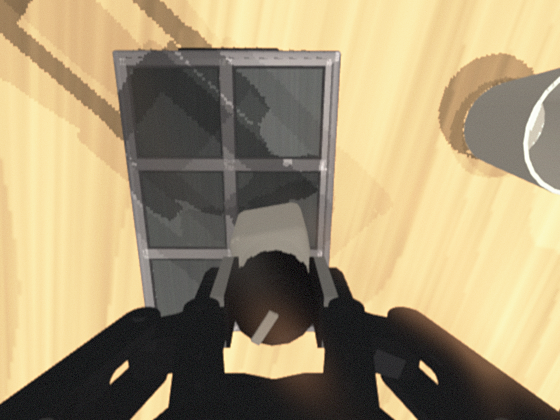

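View pics/t3.png

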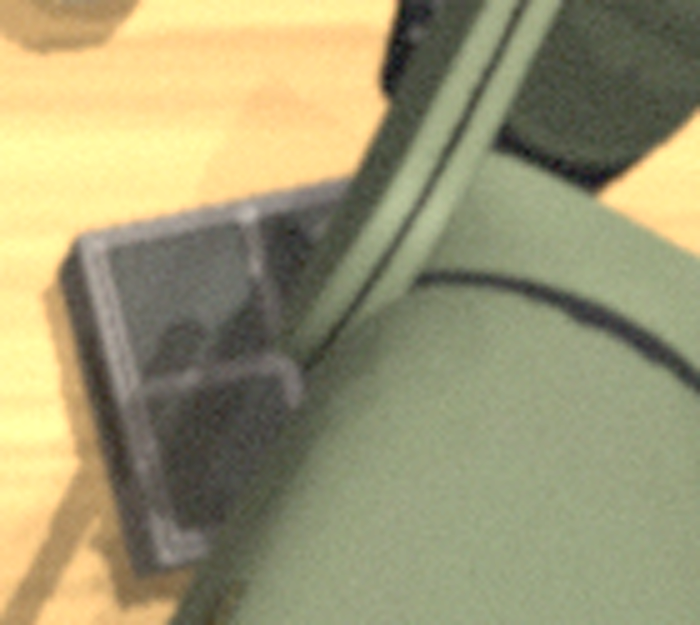

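```bash
python3 -m jog '[[0,[0.25,0.1,0],[0,0,0]],[0,[0.25,0.1,1.5],[0,0,0]],[0,[0.25,0.1,3],[0,0,0]],[0,[0.25,0.1,4],[0,0,0]],[0,[0.25,0.1,5],[0,0,0]],[0,[0.25,0.1,6],[0,0,0]],[0,[0.25,0.1,7],[0,0,0]],[0,[0.25,0.1,7.7],[0,0,0]],[0,[0.25,0.1,7.7],[0,0,0]]]' 40
python3 -m jog '[[0,[0,0,0.4],[0,0,0]],[0,[0,0,0.7],[0,0,0]],[0,[0,0,0.7],[0,0,0]],[0,[0,0,0.7],[0,0,0]]]' 40
```

```text
time_s: 22.15
eef_pos: [0.5596, -0.2426, 0.0609]
ee_rot: [-179.9, 0.1, 11.5]
wrist_force: [-0.3, -0.6, -1.4]
opening: 0.384
time_s: 22.48
eef_pos: [0.5608, -0.2435, 0.0562]
ee_rot: [180.0, -0.0, 11.5]
wrist_force: [-0.5, -0.1, -1.3]
opening: 0.385
```

Another 2–3 mm until contact, then release and rise.

```bash
python3 -m jog '[[0,[0,0,0.15],[0,0,0]],[0,[0,0,0.3],[0,0,0]],[0,[0,0,0.35],[0,0,0]],[0,[0,0,0.35],[0,0,0]],[0,[0,0,0.35],[0,0,0]]]' 40
python3 -m jog '[[55,[0,0,0],[0,0,0]],[55,[0,0,0],[0,0,0]],[55,[0,0,0],[0,0,0]],[55,[0,0,0],[0,0,0]],[55,[0,0,-2],[0,0,0]],[55,[0,0,-5],[0,0,0]],[55,[0,0,-8],[0,0,0]],[55,[0,0,-8],[0,0,0]],[55,[0,0,-8],[0,0,0]]]' 20
python3 -c "
from h import *
c=snap('wrist','w12')
snap('scene','s5',crop=(130,210,270,340),f=5,al=2)
"
```

```text
time_s: 22.9
eef_pos: [0.5611, -0.2437, 0.0535]
ee_rot: [179.9, -0.0, 11.5]
wrist_force: [-1.9, 1.2, 5.6]
opening: 0.388
time_s: 23.65
eef_pos: [0.5625, -0.2444, 0.1352]
ee_rot: [179.8, -0.2, 11.5]
wrist_force: [-0.4, 1.1, -0.5]
opening: 0.549
```

View pics/w12.png

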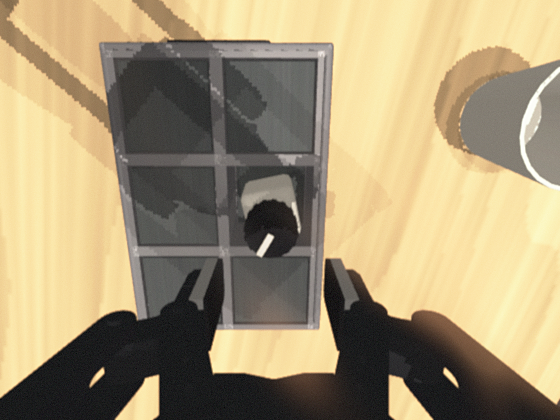

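View pics/s5.png

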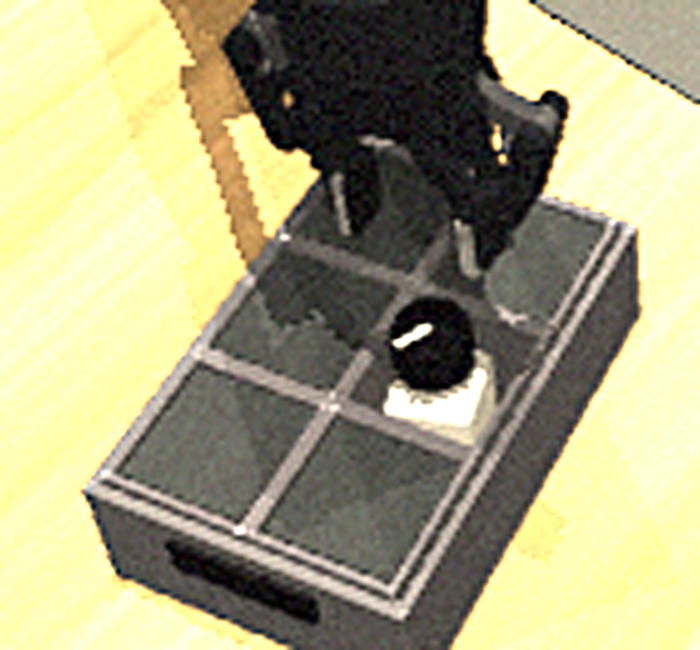

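```bash
python3 -c "
from h import *
mv([.5695,.054,.116],51.5)"
```

```text
shift [  6.86 -28.9    1.57] turn [ -0.1   0.  -40. ] at [ 0.5599 -0.2429  0.1315] [-1.799e+02  1.000e-01  1.150e+01] q6 -43.0 t 23.75
```

```bash
python3 -m jog '[[60,[0.7,-3,-2],[0,0,-5]],[60,[1.4,-6,-2],[0,0,-10]],[60,[2.3,-10,-2],[0,0,-15]],[60,[3.3,-14,-2],[0,0,-20]],[60,[4.3,-18,-2],[0,0,-25]],[60,[5.2,-22,-2],[0,0,-30]],[60,[6.2,-26,-1],[0,0,-35]],[60,[6.9,-28.9,0],[0,0,-40]],[60,[6.9,-28.9,1.5],[0,0,-40]],[60,[6.9,-28.9,1.5],[0,0,-40]],[60,[6.9,-28.9,1.5],[0,0,-40]],[60,[6.9,-28.9,1.5],[0,0,-40]]]' 20
python3 -c "
from h import *
c=snap('wrist','w13')
mv([.5695,.054,.03],51.5); print(px(c,[.5695,.054,.089]))"
```

```text
time_s: 24.75
eef_pos: [0.5701, 0.0529, 0.1168]
ee_rot: [-179.9, 0.1, 51.4]
wrist_force: [0.1, 0.4, 0.4]
opening: 0.601
shift [ 0.03 -0.19  8.75] turn [ 0.   0.  -0.1] at [0.5708 0.0526 0.1175] [180.    0.   51.4] q6 -55.0 t 24.8
[276.28628749 227.37822427]
```

View pics/w13.png

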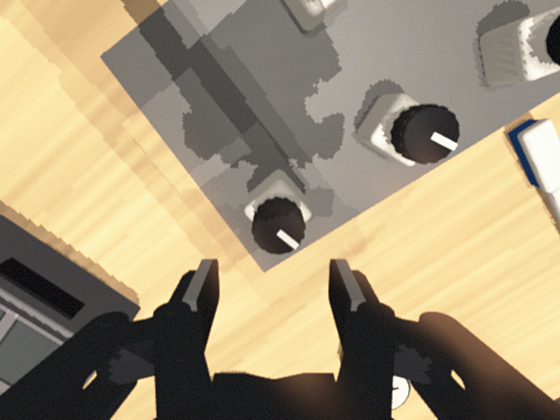

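```bash
python3 -m jog '[[60,[0.15,-0.2,3],[0,0,0]],[60,[0.15,-0.2,5],[0,0,0]],[60,[0.15,-0.2,7],[0,0,0]],[60,[0.15,-0.2,8],[0,0,0]],[60,[0.15,-0.2,8.6],[0,0,0]],[60,[0.15,-0.2,8.6],[0,0,0]],[0,[0.15,-0.2,8.6],[0,0,0]],[0,[0.15,-0.2,8.6],[0,0,0]],[0,[0.15,-0.2,8.6],[0,0,0]],[0,[0.15,-0.2,8.6],[0,0,0]],[0,[0.15,-0.2,8.6],[0,0,0]],[0,[0.15,-0.2,8.6],[0,0,0]]]' 20
python3 -c "
from h import *
c=snap('wrist','w14',crop=(150,150,400,370),f=1.6)"
python3 -m jog '[[0,[0,0,-0.05],[0,0,0]],[0,[0,0,-0.05],[0,0,4]],[0,[0,0,-0.05],[0,0,8]],[0,[0,0,-0.05],[0,0,12]],[0,[0,0,-0.05],[0,0,16]],[0,[0,0,-0.05],[0,0,20]],[0,[0,0,-0.05],[0,0,24]],[0,[0,0,-0.05],[0,0,28]],[0,[0,0,-0.05],[0,0,32]],[0,[0,0,-0.05],[0,0,36]],[0,[0,0,-0.05],[0,0,40]],[0,[0,0,-0.05],[0,0,40]]]' 20
python3 -c "
from h import *
c=snap('wrist','w15',crop=(150,150,400,370),f=1.6)
a=cv2.imread('pics/w14.png');b=cv2.imread('pics/w15.png');cv2.imwrite('pics/w15b.png',np.hstack([a,b]))
"
```

```text
time_s: 25.8
eef_pos: [0.5714, 0.056, 0.0329]
ee_rot: [179.8, -0.1, 51.5]
wrist_force: [1.2, -1.0, 3.9]
opening: 0.391
time_s: 26.85
eef_pos: [0.5717, 0.0564, 0.033]
ee_rot: [180.0, -0.2, 11.4]
wrist_force: [2.2, 1.3, 4.8]
opening: 0.39
```

View pics/w15b.png

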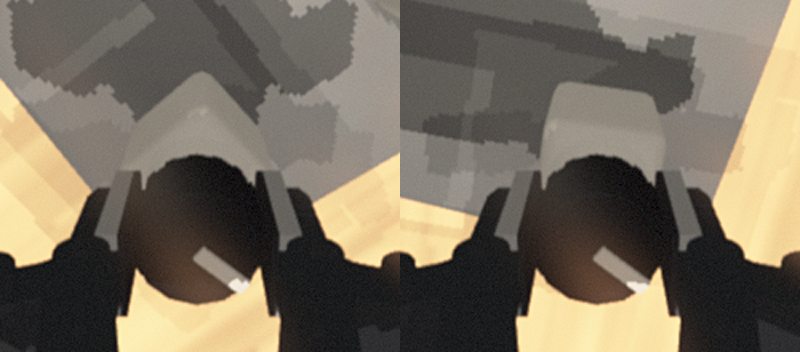

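```bash
python3 -c "
from h import *
mv([*CELL[(-1,0)],.14],11.5)"
```

```text
shift [-14.17  28.98 -10.74] turn [ 0.  -0.2  0.1] at [0.5717 0.0564 0.033 ] [180.   -0.2  11.6] q6 -15.0 t 26.9
```

```bash
python3 -m jog '[[0,[0,0,-1],[0,0,0]],[0,[0,0,-3],[0,0,0]],[0,[0,0,-6],[0,0,0]],[0,[0,0,-9],[0,0,0]],[0,[0,0,-11],[0,0,0]],[0,[-1,2,-11],[0,0,0]],[0,[-2.5,5,-11],[0,0,0]],[0,[-4,8,-11],[0,0,0]],[0,[-5.5,11,-11],[0,0,0]],[0,[-7,14,-11],[0,0,0]],[0,[-8.4,17,-11],[0,0,0]],[0,[-9.8,20,-11],[0,0,0]],[0,[-11.3,23,-11],[0,0,0]],[0,[-12.8,26,-11],[0,0,0]],[0,[-13.8,28,-11],[0,0,0]],[0,[-14.2,29,-11],[0,0,0]],[0,[-14.2,29,-11],[0,0,0]],[0,[-14.2,29,-11],[0,0,0]]]' 40
python3 -c "
from h import *
mv([*CELL[(-1,0)],.056],11.5)
snap('wrist','w16')"
```

```text
time_s: 28.4
eef_pos: [0.4877, -0.2553, 0.141]
ee_rot: [-179.8, 0.1, 11.5]
wrist_force: [-0.0, 0.2, -1.2]
opening: 0.383
shift [0.29 0.15 8.5 ] turn [-0.2  0.1 -0. ] at [ 0.4877 -0.2553  0.141 ] [-1.798e+02  1.000e-01  1.150e+01] q6 -48.0 t 28.4
```

View pics/w16.png

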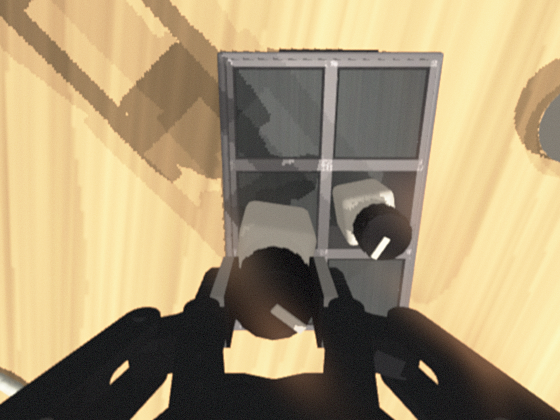

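```bash
python3 -m jog '[[0,[0.15,0,0],[0,0,0]],[0,[0.15,0,1.5],[0,0,0]],[0,[0.15,0,3],[0,0,0]],[0,[0.15,0,4],[0,0,0]],[0,[0.15,0,5],[0,0,0]],[0,[0.15,0,6],[0,0,0]],[0,[0.15,0,7],[0,0,0]],[0,[0.15,0,7.7],[0,0,0]],[0,[0.15,0,8.2],[0,0,0]],[0,[0.15,0,8.2],[0,0,0]],[0,[0.15,0,8.2],[0,0,0]]]' 40
python3 -m jog '[[0,[0,0,0.15],[0,0,0]],[0,[0,0,0.3],[0,0,0]],[0,[0,0,0.35],[0,0,0]],[0,[0,0,0.35],[0,0,0]],[0,[0,0,0.35],[0,0,0]]]' 40
```

```text
time_s: 29.37
eef_pos: [0.49, -0.2562, 0.0598]
ee_rot: [-180.0, 0.0, 11.5]
wrist_force: [0.1, 0.4, -1.6]
opening: 0.383
time_s: 29.78
eef_pos: [0.4904, -0.2565, 0.0568]
ee_rot: [180.0, -0.0, 11.5]
wrist_force: [0.3, 0.3, -0.7]
opening: 0.383
```

```bash
python3 -m jog '[[0,[0,0,0.1],[0,0,0]],[0,[0,0,0.2],[0,0,0]],[0,[0,0,0.2],[0,0,0]],[0,[0,0,0.2],[0,0,0]]]' 40
python3 -m jog '[[55,[0,0,0],[0,0,0]],[55,[0,0,0],[0,0,0]],[55,[0,0,0],[0,0,0]],[55,[0,0,0],[0,0,0]],[55,[0,0,-2],[0,0,0]],[55,[0,0,-5],[0,0,0]],[55,[0,0,-8],[0,0,0]],[55,[0,0,-8],[0,0,0]],[55,[0,0,-8],[0,0,0]]]' 20
python3 -c "
from h import *
snap('scene','s6',crop=(130,210,270,340),f=5,al=2)
c=camera('top'); cv2.imwrite('pics/t4.png',c['frame'][:,:,::-1])
mv([.462,.172,.116],51.5)
"
```

```text
time_s: 30.12
eef_pos: [0.4907, -0.2566, 0.0559]
ee_rot: [179.9, -0.0, 11.5]
wrist_force: [-2.2, 0.2, 6.3]
opening: 0.38
time_s: 30.87
eef_pos: [0.4918, -0.2573, 0.1369]
ee_rot: [179.8, -0.2, 11.5]
wrist_force: [-0.1, 0.4, -0.2]
opening: 0.549
shift [  5.84 -42.45   1.81] turn [ -0.1   0.  -40. ] at [ 0.4895 -0.2556  0.1336] [-1.799e+02  1.000e-01  1.150e+01] q6 -48.0 t 30.97
```

View pics/s6.png

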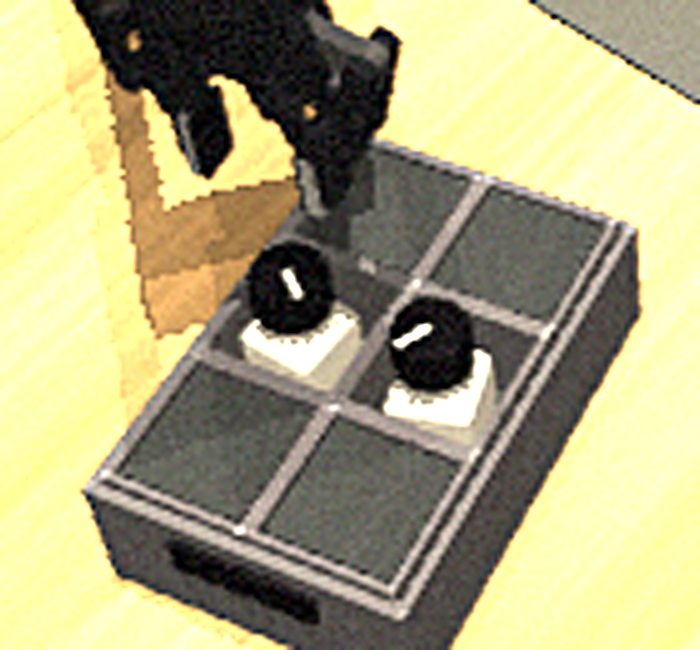

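View pics/t4.png

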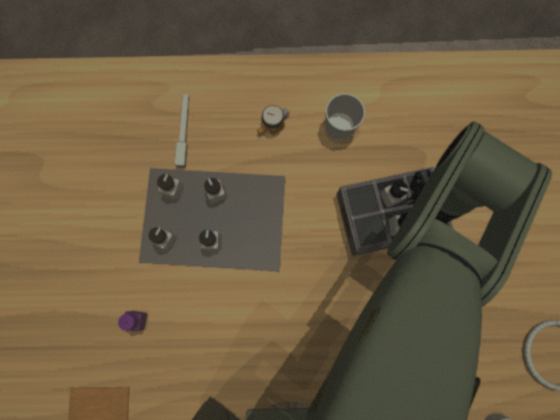

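```bash
python3 -m jog '[[60,[0.4,-3,-2],[0,0,-3]],[60,[0.8,-6,-2],[0,0,-6]],[60,[1.3,-9.5,-2],[0,0,-9]],[60,[1.8,-13,-2],[0,0,-12]],[60,[2.3,-16.5,-2],[0,0,-16]],[60,[2.8,-20,-2],[0,0,-20]],[60,[3.2,-23.5,-2],[0,0,-24]],[60,[3.7,-27,-2],[0,0,-28]],[60,[4.2,-30.5,-2],[0,0,-32]],[60,[4.7,-34,-2],[0,0,-35]],[60,[5.2,-38,-2],[0,0,-38]],[60,[5.6,-41,-1],[0,0,-40]],[60,[5.8,-42.4,1],[0,0,-40]],[60,[5.8,-42.4,1.7],[0,0,-40]],[60,[5.8,-42.4,1.7],[0,0,-40]],[60,[5.8,-42.4,1.7],[0,0,-40]],[60,[5.8,-42.4,1.7],[0,0,-40]]]' 20
python3 -c "
from h import *
c=snap('wrist','w17')
mv([.462,.172,.03],51.5); print(px(c,[.462,.172,.089]))"
```

```text
time_s: 32.38
eef_pos: [0.4626, 0.1699, 0.1175]
ee_rot: [180.0, 0.0, 51.4]
wrist_force: [0.2, 0.0, 0.7]
opening: 0.595
shift [ 0.09 -0.22  8.8 ] turn [ 0.  -0.  -0.1] at [0.4631 0.1699 0.118 ] [180.   -0.   51.4] q6 -41.0 t 32.43
[277.51141703 226.01363289]
```

View pics/w17.png

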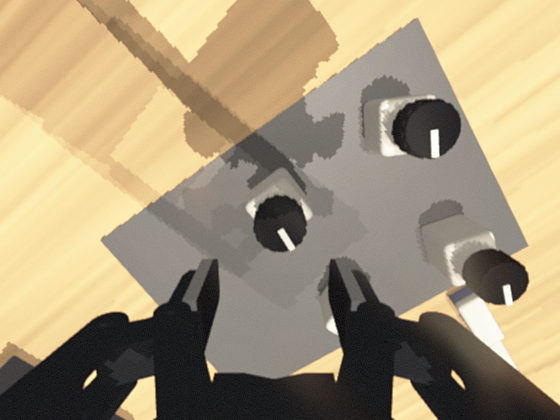

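```bash
python3 -m jog '[[60,[0.25,-0.25,3],[0,0,0]],[60,[0.25,-0.25,5],[0,0,0]],[60,[0.25,-0.25,7],[0,0,0]],[60,[0.25,-0.25,8],[0,0,0]],[60,[0.25,-0.25,8.6],[0,0,0]],[60,[0.25,-0.25,8.6],[0,0,0]],[0,[0.25,-0.25,8.6],[0,0,0]],[0,[0.25,-0.25,8.6],[0,0,0]],[0,[0.25,-0.25,8.6],[0,0,0]],[0,[0.25,-0.25,8.6],[0,0,0]],[0,[0.25,-0.25,8.6],[0,0,0]],[0,[0.25,-0.25,8.6],[0,0,0]]]' 20
python3 -c "
from h import *
c=snap('wrist','w18',crop=(150,150,400,370),f=1.6)"
python3 -m jog '[[0,[0,0,-0.05],[0,0,0]],[0,[0,0,-0.05],[0,0,4]],[0,[0,0,-0.05],[0,0,8]],[0,[0,0,-0.05],[0,0,12]],[0,[0,0,-0.05],[0,0,16]],[0,[0,0,-0.05],[0,0,20]],[0,[0,0,-0.05],[0,0,24]],[0,[0,0,-0.05],[0,0,28]],[0,[0,0,-0.05],[0,0,32]],[0,[0,0,-0.05],[0,0,36]],[0,[0,0,-0.05],[0,0,40]],[0,[0,0,-0.05],[0,0,40]]]' 20
python3 -c "
from h import *
c=snap('wrist','w19',crop=(150,150,400,370),f=1.6)
a=cv2.imread('pics/w18.png');b=cv2.imread('pics/w19.png');cv2.imwrite('pics/w19b.png',np.hstack([a,b]))
"
```

```text
time_s: 33.43
eef_pos: [0.4634, 0.1747, 0.0328]
ee_rot: [179.9, -0.1, 51.5]
wrist_force: [0.4, -0.9, 5.3]
opening: 0.391
time_s: 34.48
eef_pos: [0.4625, 0.1743, 0.0327]
ee_rot: [180.0, -0.0, 11.4]
wrist_force: [-0.2, -0.9, 5.8]
opening: 0.386
```

View pics/w19b.png

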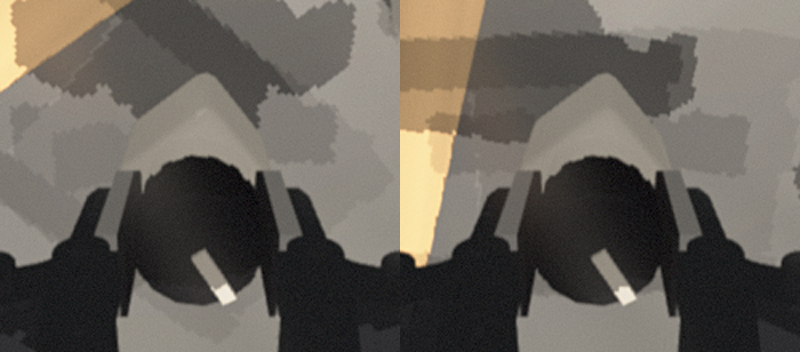

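```bash
python3 -m jog '[[60,[0,0,0],[0,0,0]],[60,[0,0,0],[0,0,0]],[60,[0,0,0],[0,0,0]],[60,[0,0,0],[0,0,0]],[60,[0,0,-2],[0,0,0]],[60,[0,0,-5],[0,0,0]],[60,[0,0,-8.4],[0,0,0]],[60,[0,0,-8.4],[0,0,0]],[60,[0,0,-8.4],[0,0,0]]]' 20
python3 -c "
from h import *
mv([.5785,.162,.116],51.5)
"
```

```text
time_s: 35.28
eef_pos: [0.4641, 0.1749, 0.1184]
ee_rot: [180.0, -0.3, 11.5]
wrist_force: [-0.3, 0.6, -1.1]
opening: 0.601
shift [10.95  3.55  0.3 ] turn [  0.1  -0.3 -40. ] at [0.4641 0.1749 0.1184] [180.   -0.3  11.5] q6 -1.0 t 35.28
```

```bash
python3 -m jog '[[60,[2,0.7,0],[0,0,-7]],[60,[5,1.5,0],[0,0,-14]],[60,[8,2.5,0],[0,0,-21]],[60,[10,3.3,0],[0,0,-28]],[60,[11,3.5,0],[0,0,-35]],[60,[11,3.5,0.2],[0,0,-40]],[60,[11,3.5,0.2],[0,0,-40]],[60,[11,3.5,0.2],[0,0,-40]],[60,[11,3.5,0.2],[0,0,-40]]]' 20
python3 -c "
from h import *
c=snap('wrist','w20')
mv([.5785,.162,.03],51.5); print(px(c,[.5785,.162,.089]))"
```

```text
time_s: 36.03
eef_pos: [0.5754, 0.1621, 0.1127]
ee_rot: [-179.9, 0.1, 51.4]
wrist_force: [-0.2, -0.7, -0.1]
opening: 0.601
shift [0.18 0.24 8.31] turn [-0.1  0.1 -0.1] at [0.5757 0.1621 0.1131] [-1.799e+02  1.000e-01  5.140e+01] q6 -44.0 t 36.08
[278.56880359 234.95545257]
```

View pics/w20.png

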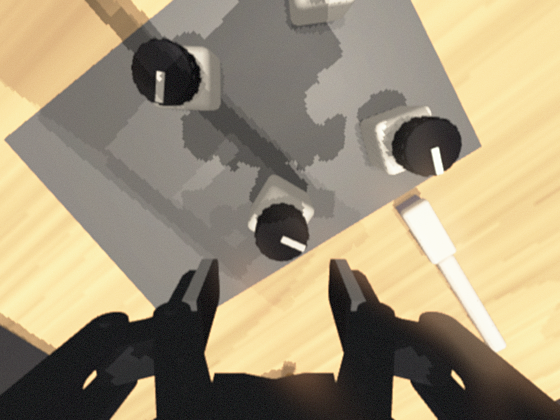

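```bash
python3 -m jog '[[60,[0.35,0.1,3],[0,0,0]],[60,[0.35,0.1,5],[0,0,0]],[60,[0.35,0.1,7],[0,0,0]],[60,[0.35,0.1,8],[0,0,0]],[60,[0.35,0.1,8.1],[0,0,0]],[60,[0.35,0.1,8.1],[0,0,0]],[0,[0.35,0.1,8.1],[0,0,0]],[0,[0.35,0.1,8.1],[0,0,0]],[0,[0.35,0.1,8.1],[0,0,0]],[0,[0.35,0.1,8.1],[0,0,0]],[0,[0.35,0.1,8.1],[0,0,0]],[0,[0.35,0.1,8.1],[0,0,0]]]' 20
python3 -c "
from h import *
c=snap('wrist','w21',crop=(150,150,400,370),f=1.6)"
python3 -m jog '[[0,[0,0,-0.05],[0,0,0]],[0,[0,0,-0.05],[0,0,4]],[0,[0,0,-0.05],[0,0,8]],[0,[0,0,-0.05],[0,0,12]],[0,[0,0,-0.05],[0,0,16]],[0,[0,0,-0.05],[0,0,20]],[0,[0,0,-0.05],[0,0,24]],[0,[0,0,-0.05],[0,0,28]],[0,[0,0,-0.05],[0,0,32]],[0,[0,0,-0.05],[0,0,36]],[0,[0,0,-0.05],[0,0,40]],[0,[0,0,-0.05],[0,0,40]]]' 20
python3 -c "
from h import *
c=snap('wrist','w22',crop=(150,150,400,370),f=1.6)
a=cv2.imread('pics/w21.png');b=cv2.imread('pics/w22.png');cv2.imwrite('pics/w22b.png',np.hstack([a,b]))
"
```

```text
time_s: 37.08
eef_pos: [0.5812, 0.1643, 0.0348]
ee_rot: [179.9, -0.1, 51.5]
wrist_force: [-0.3, -0.3, 6.7]
opening: 0.391
time_s: 38.13
eef_pos: [0.5811, 0.1646, 0.0348]
ee_rot: [-180.0, -0.2, 11.4]
wrist_force: [0.7, -0.1, 5.3]
opening: 0.393
```

View pics/w22b.png

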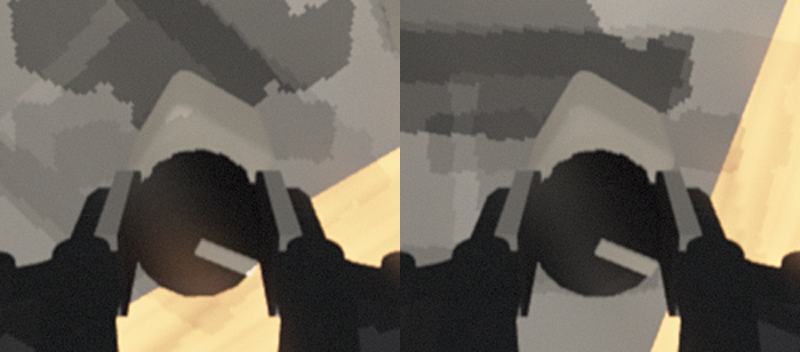

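B turned along with its cap, so it is tight. Release it and go to A.

```bash
python3 -m jog '[[60,[0,0,0],[0,0,0]],[60,[0,0,0],[0,0,0]],[60,[0,0,0],[0,0,0]],[60,[0,0,0],[0,0,0]],[60,[0,0,-2],[0,0,0]],[60,[0,0,-5],[0,0,0]],[60,[0,0,-8.2],[0,0,0]],[60,[0,0,-8.2],[0,0,0]],[60,[0,0,-8.2],[0,0,0]]]' 20
python3 -c "
from h import *
mv([.5885,.267,.116],51.5)
"
```

```text
time_s: 38.93
eef_pos: [0.5818, 0.1645, 0.1182]
ee_rot: [180.0, -0.3, 11.5]
wrist_force: [-0.5, 0.1, -1.1]
opening: 0.599
shift [ 2.71 -9.91  0.23] turn [  0.1  -0.3 -40. ] at [0.5818 0.1645 0.1182] [180.   -0.3  11.5] q6 -4.0 t 38.93
```

```bash
python3 -m jog '[[60,[0.7,-2,0],[0,0,-7]],[60,[1.5,-5,0],[0,0,-14]],[60,[2,-8,0],[0,0,-21]],[60,[2.7,-9.9,0],[0,0,-28]],[60,[2.7,-9.9,0],[0,0,-35]],[60,[2.7,-9.9,0],[0,0,-40]],[60,[2.7,-9.9,0],[0,0,-40]],[60,[2.7,-9.9,0],[0,0,-40]],[60,[2.7,-9.9,0],[0,0,-40]]]' 20
python3 -c "
from h import *
c=snap('wrist','w23')
mv([.5885,.267,.03],51.5); print(px(c,[.5885,.267,.089]))"
```

```text
time_s: 39.68
eef_pos: [0.5856, 0.2661, 0.1142]
ee_rot: [-179.9, 0.1, 51.4]
wrist_force: [-0.7, -0.3, -0.8]
opening: 0.601
shift [0.24 0.16 8.46] turn [-0.1  0.1 -0.1] at [0.5859 0.2661 0.1146] [-1.799e+02  1.000e-01  5.140e+01] q6 -35.0 t 39.73
[279.49207752 232.95891252]
```

View pics/w23.png

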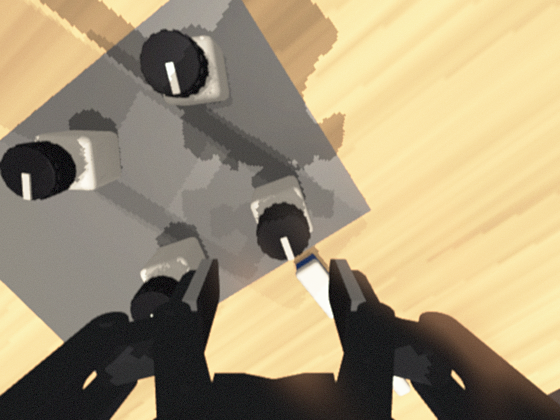

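```bash
python3 -m jog '[[60,[0.45,0.05,3],[0,0,0]],[60,[0.45,0.05,5],[0,0,0]],[60,[0.45,0.05,7],[0,0,0]],[60,[0.45,0.05,8],[0,0,0]],[60,[0.45,0.05,8.2],[0,0,0]],[60,[0.45,0.05,8.2],[0,0,0]],[0,[0.45,0.05,8.2],[0,0,0]],[0,[0.45,0.05,8.2],[0,0,0]],[0,[0.45,0.05,8.2],[0,0,0]],[0,[0.45,0.05,8.2],[0,0,0]],[0,[0.45,0.05,8.2],[0,0,0]],[0,[0.45,0.05,8.2],[0,0,0]]]' 20
python3 -c "
from h import *
c=snap('wrist','w24',crop=(150,150,400,370),f=1.6)"
python3 -m jog '[[0,[0,0,-0.05],[0,0,0]],[0,[0,0,-0.05],[0,0,4]],[0,[0,0,-0.05],[0,0,8]],[0,[0,0,-0.05],[0,0,12]],[0,[0,0,-0.05],[0,0,16]],[0,[0,0,-0.05],[0,0,20]],[0,[0,0,-0.05],[0,0,24]],[0,[0,0,-0.05],[0,0,28]],[0,[0,0,-0.05],[0,0,32]],[0,[0,0,-0.05],[0,0,36]],[0,[0,0,-0.05],[0,0,40]],[0,[0,0,-0.05],[0,0,40]]]' 20
python3 -c "
from h import *
c=snap('wrist','w25',crop=(150,150,400,370),f=1.6)
a=cv2.imread('pics/w24.png');b=cv2.imread('pics/w25.png');cv2.imwrite('pics/w25b.png',np.hstack([a,b]))
"
```

```text
time_s: 40.73
eef_pos: [0.5909, 0.2701, 0.0352]
ee_rot: [179.9, -0.1, 51.5]
wrist_force: [-0.1, -0.5, 5.9]
opening: 0.389
time_s: 41.78
eef_pos: [0.5914, 0.2706, 0.0353]
ee_rot: [-180.0, -0.2, 11.4]
wrist_force: [2.1, 1.5, 4.3]
opening: 0.392
```

View pics/w25b.png

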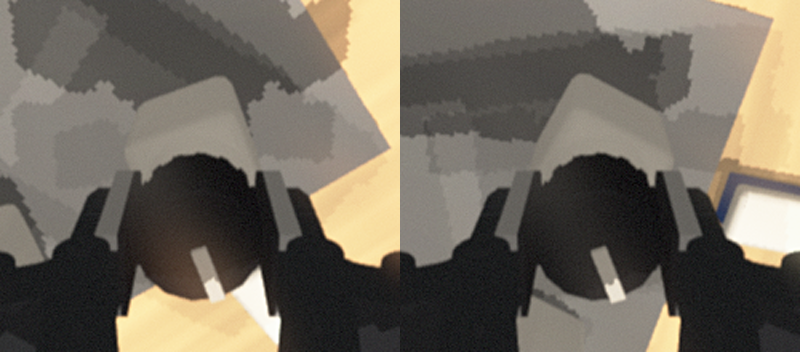

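```bash
python3 -c "
from h import *
mv([*CELL[(-1,1)],.15],11.5)"
```

```text
shift [-20.38  42.55 -11.59] turn [-0.  -0.2  0.1] at [0.5914 0.2706 0.0353] [-180.    -0.2   11.6] q6 5.0 t 41.83
```

```bash
python3 -m jog '[[0,[0,0,-1],[0,0,0]],[0,[0,0,-3],[0,0,0]],[0,[0,0,-6],[0,0,0]],[0,[0,0,-9],[0,0,0]],[0,[0,0,-12],[0,0,0]],[0,[-1,2,-12],[0,0,0]],[0,[-2.4,5,-12],[0,0,0]],[0,[-4.1,8.5,-12],[0,0,0]],[0,[-5.8,12,-12],[0,0,0]],[0,[-7.4,15.5,-12],[0,0,0]],[0,[-9.1,19,-12],[0,0,0]],[0,[-10.8,22.5,-12],[0,0,0]],[0,[-12.5,26,-12],[0,0,0]],[0,[-14.1,29.5,-12],[0,0,0]],[0,[-15.8,33,-12],[0,0,0]],[0,[-17.5,36.5,-12],[0,0,0]],[0,[-19,39.6,-12],[0,0,0]],[0,[-20,41.7,-12],[0,0,0]],[0,[-20.4,42.5,-12],[0,0,0]],[0,[-20.4,42.5,-12],[0,0,0]]]' 40
python3 -m jog '[[0,[0,0,0],[0,0,0]],[0,[0,0,0],[0,0,0]]]'
python3 -c "
from h import *
mv([*CELL[(-1,1)],.0585],11.5)
snap('wrist','w26')"
```

```text
time_s: 43.5
eef_pos: [0.4727, -0.1884, 0.1531]
ee_rot: [-179.9, 0.1, 11.4]
wrist_force: [0.6, 0.0, -2.0]
opening: 0.383
time_s: 43.67
eef_pos: [0.4742, -0.1856, 0.1534]
ee_rot: [-179.9, 0.1, 11.6]
wrist_force: [-0.5, -0.2, -2.3]
opening: 0.383
shift [0.23 0.24 9.49] turn [-0.1  0.1  0.1] at [ 0.4742 -0.1856  0.1534] [-1.799e+02  1.000e-01  1.160e+01] q6 -43.0 t 43.67
```

View pics/w26.png

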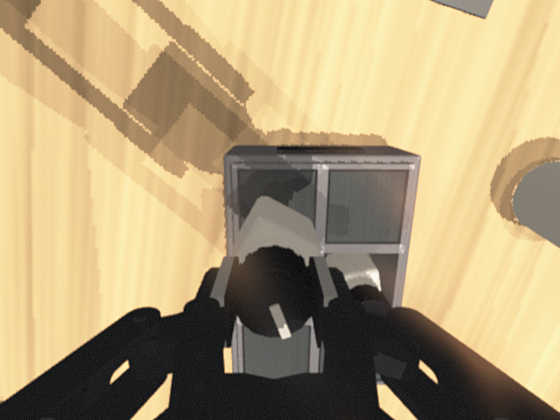

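```bash
python3 -m jog '[[0,[0.15,0.15,0],[0,0,0]],[0,[0.15,0.15,1.5],[0,0,0]],[0,[0.15,0.15,3],[0,0,0]],[0,[0.15,0.15,4],[0,0,0]],[0,[0.15,0.15,5],[0,0,0]],[0,[0.15,0.15,6],[0,0,0]],[0,[0.15,0.15,7],[0,0,0]],[0,[0.15,0.15,8],[0,0,0]],[0,[0.15,0.15,9],[0,0,0]],[0,[0.15,0.15,9.2],[0,0,0]],[0,[0.15,0.15,9.2],[0,0,0]],[0,[0.15,0.15,9.2],[0,0,0]]]' 40
python3 -m jog '[[0,[0,0,0.15],[0,0,0]],[0,[0,0,0.3],[0,0,0]],[0,[0,0,0.35],[0,0,0]],[0,[0,0,0.35],[0,0,0]],[0,[0,0,0.35],[0,0,0]]]' 40
```

```text
time_s: 44.72
eef_pos: [0.4761, -0.1886, 0.0619]
ee_rot: [-180.0, 0.0, 11.5]
wrist_force: [-0.9, 0.8, -1.8]
opening: 0.379
time_s: 45.13
eef_pos: [0.4765, -0.1887, 0.0587]
ee_rot: [180.0, -0.0, 11.5]
wrist_force: [-0.9, 0.9, -0.9]
opening: 0.381
```

```bash
python3 -m jog '[[0,[0,0,0.1],[0,0,0]],[0,[0,0,0.2],[0,0,0]],[0,[0,0,0.2],[0,0,0]],[0,[0,0,0.2],[0,0,0]]]' 40
python3 -m jog '[[55,[0,0,0],[0,0,0]],[55,[0,0,0],[0,0,0]],[55,[0,0,0],[0,0,0]],[55,[0,0,0],[0,0,0]],[55,[0,0,-2],[0,0,0]],[55,[0,0,-5],[0,0,0]],[55,[0,0,-8],[0,0,0]],[55,[0,0,-8],[0,0,0]],[55,[0,0,-8],[0,0,0]]]' 20
python3 -c "
from h import *
snap('scene','s7',crop=(130,210,270,340),f=5,al=2)
snap('top','t5',crop=(135,160,295,275),f=5,al=1.8)
mv([.4700,.282,.116],51.5)
"
```

```text
time_s: 45.47
eef_pos: [0.4768, -0.1889, 0.0581]
ee_rot: [179.9, -0.0, 11.5]
wrist_force: [-3.4, 1.8, 8.5]
opening: 0.383
time_s: 46.22
eef_pos: [0.4781, -0.1897, 0.1388]
ee_rot: [179.8, -0.2, 11.5]
wrist_force: [0.1, 0.7, 0.0]
opening: 0.551
shift [  8.83 -46.19   2.  ] turn [ -0.1   0.  -40. ] at [ 0.4757 -0.1882  0.1357] [-1.80e+02  1.00e-01  1.15e+01] q6 -43.0 t 46.32
```

View pics/s7.png

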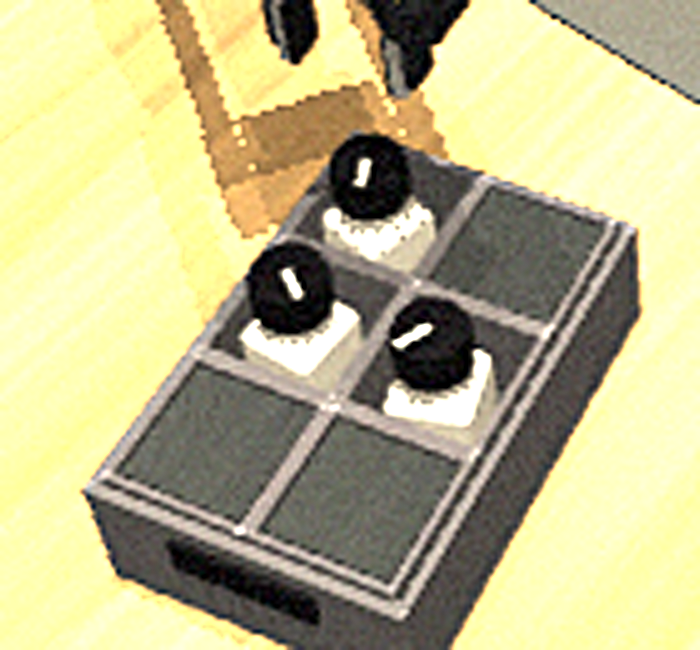

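View pics/t5.png

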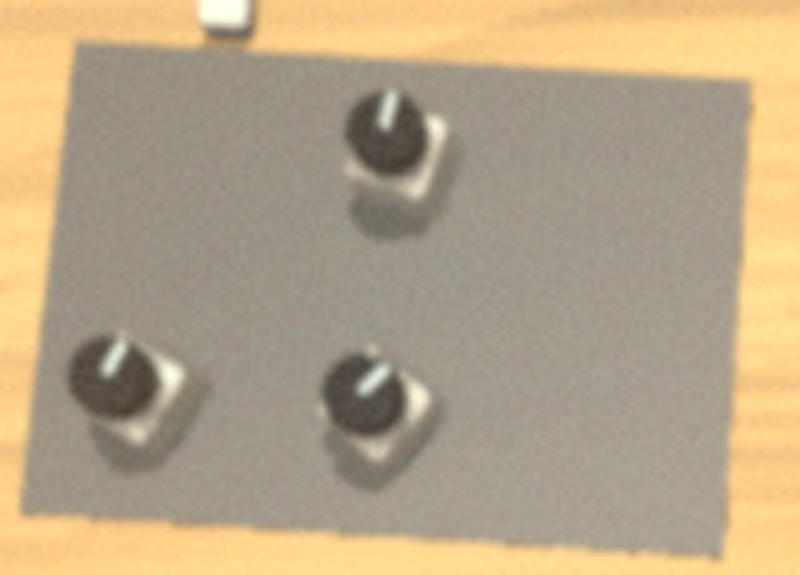

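```bash
python3 -m jog '[[60,[0.6,-3,-2],[0,0,-3]],[60,[1.2,-6,-2],[0,0,-6]],[60,[1.8,-9.5,-2],[0,0,-9]],[60,[2.5,-13,-2],[0,0,-12]],[60,[3.2,-16.5,-2],[0,0,-16]],[60,[3.8,-20,-2],[0,0,-20]],[60,[4.5,-23.5,-2],[0,0,-24]],[60,[5.2,-27,-2],[0,0,-28]],[60,[5.8,-30.5,-2],[0,0,-32]],[60,[6.5,-34,-2],[0,0,-35]],[60,[7.2,-38,-2],[0,0,-38]],[60,[8,-42,-2],[0,0,-40]],[60,[8.5,-45,-1],[0,0,-40]],[60,[8.8,-46.2,1],[0,0,-40]],[60,[8.8,-46.2,1.8],[0,0,-40]],[60,[8.8,-46.2,1.8],[0,0,-40]],[60,[8.8,-46.2,1.8],[0,0,-40]],[60,[8.8,-46.2,1.8],[0,0,-40]]]' 20
python3 -c "
from h import *
c=snap('wrist','w27')
mv([.47,.282,.03],51.5); print(px(c,[.47,.282,.089]))"
```

```text
time_s: 47.82
eef_pos: [0.4704, 0.2806, 0.1184]
ee_rot: [-180.0, 0.0, 51.4]
wrist_force: [0.1, 1.3, 0.3]
opening: 0.599
shift [ 0.03 -0.16  8.9 ] turn [ 0.  -0.  -0.1] at [0.4709 0.2807 0.119 ] [180.   -0.   51.4] q6 -30.0 t 47.87
[276.7586644  226.40327576]
```

View pics/w27.png

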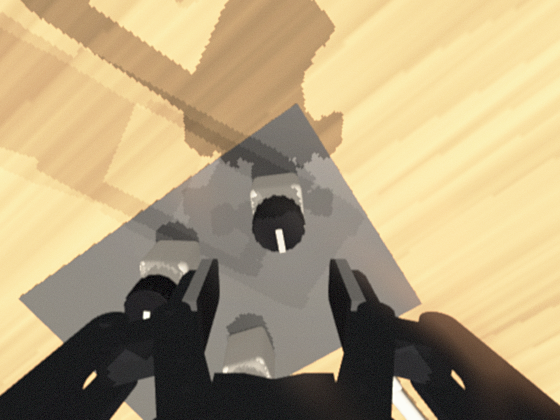

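```bash
python3 -m jog '[[60,[0.15,-0.3,3],[0,0,0]],[60,[0.15,-0.3,5],[0,0,0]],[60,[0.15,-0.3,7],[0,0,0]],[60,[0.15,-0.3,8],[0,0,0]],[60,[0.15,-0.3,8.5],[0,0,0]],[60,[0.15,-0.3,8.5],[0,0,0]],[0,[0.15,-0.3,8.5],[0,0,0]],[0,[0.15,-0.3,8.5],[0,0,0]],[0,[0.15,-0.3,8.5],[0,0,0]],[0,[0.15,-0.3,8.5],[0,0,0]],[0,[0.15,-0.3,8.5],[0,0,0]],[0,[0.15,-0.3,8.5],[0,0,0]]]' 20
python3 -c "
from h import *
c=snap('wrist','w28',crop=(150,150,400,370),f=1.6)"
python3 -m jog '[[0,[0,0,-0.05],[0,0,0]],[0,[0,0,-0.05],[0,0,4]],[0,[0,0,-0.05],[0,0,8]],[0,[0,0,-0.05],[0,0,12]],[0,[0,0,-0.05],[0,0,16]],[0,[0,0,-0.05],[0,0,20]],[0,[0,0,-0.05],[0,0,24]],[0,[0,0,-0.05],[0,0,28]],[0,[0,0,-0.05],[0,0,32]],[0,[0,0,-0.05],[0,0,36]],[0,[0,0,-0.05],[0,0,40]],[0,[0,0,-0.05],[0,0,40]]]' 20
python3 -c "
from h import *
c=snap('wrist','w29',crop=(150,150,400,370),f=1.6)
a=cv2.imread('pics/w28.png');b=cv2.imread('pics/w29.png');cv2.imwrite('pics/w29b.png',np.hstack([a,b]))
"
```

```text
time_s: 48.87
eef_pos: [0.4703, 0.2852, 0.035]
ee_rot: [179.9, -0.1, 51.5]
wrist_force: [-0.7, -1.7, 5.7]
opening: 0.391
time_s: 49.92
eef_pos: [0.47, 0.2855, 0.035]
ee_rot: [-180.0, -0.2, 11.5]
wrist_force: [0.7, 0.0, 4.9]
opening: 0.389
```

View pics/w29b.png

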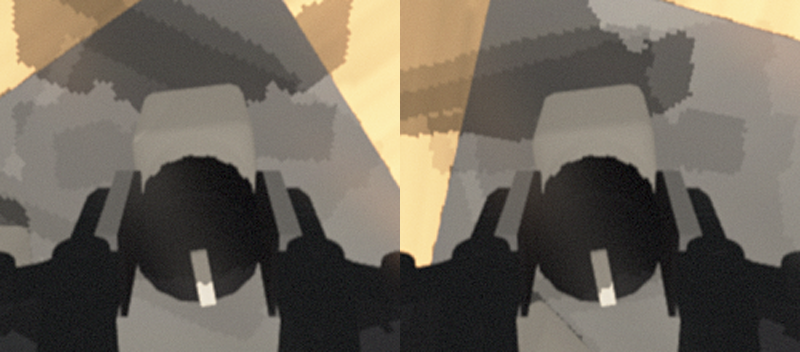

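D is tight: the body turned along. Release it, rise and check the scene.

```bash
python3 -m jog '[[60,[0,0,0],[0,0,0]],[60,[0,0,0],[0,0,0]],[60,[0,0,0],[0,0,0]],[60,[0,0,0],[0,0,0]],[60,[0,0,-2],[0,0,0]],[60,[0,0,-5],[0,0,0]],[60,[0,0,-9],[0,0,0]],[60,[0,0,-13],[0,0,0]],[60,[0,0,-16],[0,0,0]],[60,[0,0,-16],[0,0,0]],[60,[0,0,-16],[0,0,0]]]' 20
python3 -m jog '[[60,[-3,-3,0],[0,0,0]],[60,[-6,-6,0],[0,0,0]],[60,[-8,-9,0],[0,0,0]],[60,[-10,-12,0],[0,0,0]],[60,[-10,-15,0],[0,0,0]],[60,[-10,-18,0],[0,0,0]],[60,[-10,-18,0],[0,0,0]],[60,[-10,-18,0],[0,0,0]],[60,[-10,-18,0],[0,0,0]],[60,[-10,-18,0],[0,0,0]]]' 20
python3 -c "
from h import *
snap('scene','s8',al=1.3); c=snap('top','t6',crop=(120,80,470,280),f=2.2,al=1.6)
for k in [(1,0),(-1,0),(-1,1)]:
  print(k,[((px(c,[*CELL[k],z])-[120,80])*2.2).round(0) for z in(.113,)])
"
```

```text
time_s: 50.88
eef_pos: [0.4704, 0.2854, 0.1965]
ee_rot: [-179.9, -0.3, 11.5]
wrist_force: [-0.7, -0.3, -0.5]
opening: 0.598
time_s: 51.72
eef_pos: [0.3347, 0.4397, 0.1925]
ee_rot: [179.9, 0.1, 11.5]
wrist_force: [-0.2, 0.2, -0.7]
opening: 0.595
(1, 0) [array([612., 240.])]
(-1, 0) [array([631., 309.])]
(-1, 1) [array([561., 324.])]
```

View pics/s8.png

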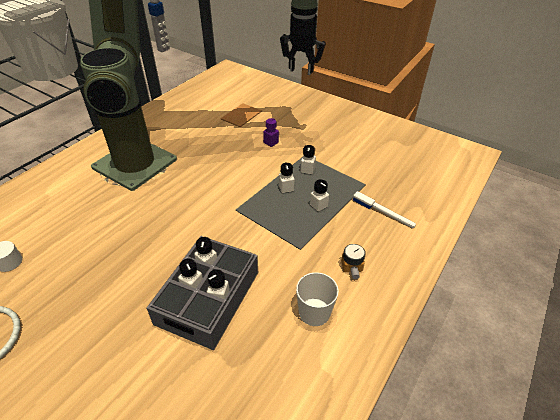

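View pics/t6.png

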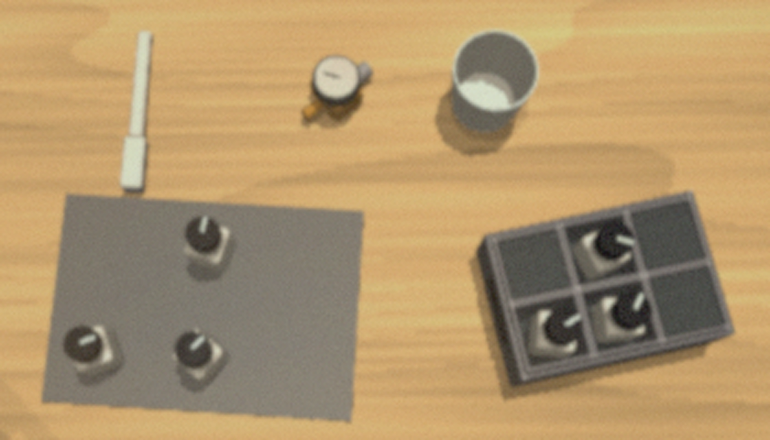

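```bash
python3 -c "
from station import robot
print(robot.observe()['time_s'],robot.job_done())"
```

```text
the job is handed in; nothing more can be done
51.8167 None
```

The job is handed in at 51.8 s. All three loose-capped bottles are in empty crate cells and the three tight ones are standing on the mat; no verdict was reported.

- **Twist test:** I turned all six caps about 40° and compared wrist pictures before and after. Two corner bottles on the crate side of the mat and the far-left one beside the brush were loose: the cap turned and the body stayed put. The other three turned whole and are still standing on the mat.
- **Crate covers:** I pressed all six with the shut fingers. Three resisted at once (about 8–12 N) and three sank at about 1 N or less. One of the empty ones I pressed down about 20 mm.
- **Placing:** each loose bottle was lowered into its own empty cell until it met the bottom at the expected height, with 6–9 N on the wrist.
- **Last check:** the scene and top pictures show three bottles upright in cells, with caps within about 4 mm of where the cell centres project. The other three are upright on the mat. The brush, tub and regulator look where they were.

**What disagreed:** the fingertips sit about 31 mm short of the reported TCP (the nominal fingertip point). My first grasp therefore closed in the air above one cap and touched nothing. I measured the offset on a crate cover of known height and used it for everything after.

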